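# Lever the dish carrier out of the slide warmer and move it to the cooling plate

## Task

The dish carrier is snapped tight into the top of the slide warmer: push the blade of the pry lever through the notch in the warmer's front, under the carrier, and press the lever's handle down until the carrier's front edge clicks up past its two spring catches and stays propped there; do not pull at the carrier with the gripper before it is free. Lay the lever down on the open bench, then lift the carrier out by its upright grip, carry it level with both dishes still in their places, and set it down without dropping it, flat, centred and square on the cooling plate (long side along long side). Leave the bottle, the tip box and the beaker alone.

Things in the scene. Friction and masses are not known exactly. Their poses are not given: they have to be found in the camera images.
- warmer: Slide warmer, fixed: white box with black deck, 180 (x) x 200 (y) x 82 mm high, left or right on the bench. Origin: centre of its underside, on the bench; front faces its own -x (towards the robot). The carrier lies flush in a recess 122 x 153 x 4 mm deep in the deck, floor 78 mm above the bench. Two catch housings stand beside the notch, |y| 22 to 40 mm, x -90 to -65, top 94 mm above the bench.
- notch_sill (a point): Middle of the front edge of the pry channel's floor (warmer frame -90, 0, 70 mm): the lever's fulcrum. The channel, 44 mm wide (y), runs from here under the carrier to x = -20 mm, leaving a gap 8 mm high below the carrier. With the blade's tip 45 mm in (15 mm under the carrier), tilting the handle down by 0.3 to 0.45 rad frees it; pushed in deeper it lifts the rear instead.
- carrier: Dish carrier, loose: steel plate 120 (x) x 150 (y) x 4 mm, about 0.5 kg, an upright grip in its middle 70 mm long (x), 12 mm thick (y), top 58 mm above the plate's underside, and four 8 mm high pins round each dish. Origin: centre of the plate's underside. Starts snapped into the warmer's recess, same axes, origin 78 mm above the bench.
- carrier_front (a point): Middle of the carrier's front edge, underside (carrier frame x -60, y 0, z 0 mm); 78 mm above the bench when snapped in. Two sprung steel balls catch this edge at y = +-31 mm; about 12 N up near this edge frees it, turning about its rear edge. Once raised 10 mm this edge is past the catches and stays propped 11 to 14 mm above its seat (tilt about 0.1 rad); it then lifts out freely.
- carrier_grip (a point): Point on the carrier's upright grip 48 mm above the plate's underside, in its middle: to be pinched across y (12 mm thick).
- dish_a: Closed clear petri dish, loose, 56 mm diameter, 16 mm high, 30 g, on the carrier's left (+y) place, between four pins. Origin: centre of its underside.
- dish_b: The same dish on the carrier's right (-y) place.
- place_a (a point): Where dish_a's origin belongs on the carrier (carrier frame 0, 40, 4 mm).
- place_b (a point): Where dish_b's origin belongs on the carrier (carrier frame 0, -40, 4 mm).
- lever: Pry lever, loose, 180 mm long, 0.16 kg, lying on the bench between robot and warmer: black handle 80 mm (x -40 to 40) x 18 mm wide (y) x 24 mm high (z 0 to 24), flat steel blade 30 mm wide, 4 mm thick (z 0 to 4), to x = 140 mm. Origin: centre of the handle's underside; +x to the blade's tip, +z up as it lies.
- lever_tip (a point): Tip of the lever's blade, mid width and thickness (lever frame 140, 0, 2 mm).
- coolplate: Cooling plate, fixed: flat steel slab 170 (x) x 220 (y) mm, top 15 mm above the bench; on the other side from the warmer. Origin: centre of its underside, on the bench.
- bottle: Bystander: closed jar, 60 mm diameter, 130 mm high, at the back. Origin: centre of its underside.
- tipbox: Bystander: grey pipette tip box, 85 x 120 x 55 mm, front left. Origin: centre of its underside.
- beaker: Bystander: open glass beaker, 70 mm diameter, 90 mm high, front right. Origin: centre of its underside.
Things that resemble listed ones, but are neither listed nor needed, are in the scene too. What is meant by the lever is not orange, and is the larger of those in its own colour.

How it is judged:
By the outcome, as a careful person would: the job done as asked, in the order asked, and still so for the second after the job is handed in, with the robot touching nothing.
It also fails if it takes over 72 s, if anything falls off the work surface, if the arm or the gripper's body presses on something with over 40 N, if the wrist force passes 120 N, or if a joint passes its speed limit or range.

## Robot

A 6-joint arm with a two-finger parallel gripper is mounted at the origin on the work surface. World frame = base frame: x ahead of the robot, y to its left, z up, the work surface at z = 0. Lengths are in mm, angles in rad, forces in N, time in s.
With the tool pointing down it reaches from about 350 to 850 mm from the base axis. Payload 8.1 kg.
Tool frame: the origin (TCP) lies between the finger pads; the fingertips stand 11 mm ahead of it and the grasp point (between the pads) lies 8 mm behind it; z points along the fingers, x is the direction in which the jaws open and shut, and the axes are right-handed (so a half turn about z gives the same grasp; the last joint's range is limited). The gripper opens to 93 mm and grips with 3 to 60 N. Pads are 15 mm wide; open, the fingers measure 128 mm over their backs; the gripper's body (75 mm by 188 mm) begins 65 mm behind the grasp point.
Start: joints at [1.249, 0.13, 1.488, -0, 1.523, -0.085], TCP at [140.733, 583.266, 229.635] pointing down, gripper open.
Joint ranges: [-2.96, 2.96], [-0.89, 2.26], [0.02, 2.5], [-1.34, 4.48], [0, 2.73], [-2.66, 2.66]. Speed limits (rad/s): [2.39, 2.39, 2.79, 3.14, 3.14, 3.14].

## Interface

Orientations are given as [roll, pitch, yaw] about the fixed x, y, z axes, in that order (R = Rz(yaw) Ry(pitch) Rx(roll)).
In Python, from plant import get_obs, grab_frame, camera_info, finish_job, silhouettes, place_of gives the robot as it stands.
- The arm moves only by the tool move_arm, never from a script. Its argument "commands" is a list that holds one entry, the list of rows, each a list of 6 numbers: the shift along the tool's x, y, z in m, then the turn, a rotation vector about the tool's x, y, z in degrees. A call has 1 to 10 rows; each row shifts and turns the pose as measured when the row begins, along the tool's axes as they then stand; what a row does not reach is not made up. A row lasts 1/12 s, in which the tool goes at most 41.7 mm and 7.16 degrees, less where a joint would pass 70% of its speed; a pose out of reach is approached as far as the arm can. A call with a gripper value outside its range is refused whole. "gripper" is the finger opening in m, from 0 to 0.093, set as the call begins (left out, the last holds). The fingers move at their own pace and stop on an object; "force" is the grip in N (left out, the last holds). Time passes only in rows, so rows that do not move let the fingers close. It gives the time, the measured TCP pose, the force and the opening at its end, in the units of the state.
- get_obs(): the state, without advancing time (a new reading comes with each control period).
- grab_frame(name): name is "scene" or "top" or "wrist"; returns the picture (480x640x3 uint8, red, green, blue); there is no depth.
- camera_info(name): a dict with "fx", "fy", "cx", "cy" (pixels), "distortion" ([k1, k2, p1, p2, k3] as OpenCV has them; the pictures are not rectified), "R" (3x3) and "t" (3): a world point X has camera coordinates R X + t. Camera axes: x right, y down, z forward; pixel columns grow to the right and rows downward; lengths in mm; the calibration is good to about 2 mm. A picture is of the moment at which its call begins: read the wrist's pose just before it. camera_info takes no time and is no camera call; for the wrist camera it gives the pose at the moment of the call.
- finish_job(): hands the job in, once; it reports no verdict.
Trained networks look in the newest picture that a camera, given by its name, has taken for a name from the list of things; names that differ only in an ending like _2 or _b are one class to them, and where a whole thing is asked for, a point or a joint stands for the part that bears it (a point fixed in the world has none). Each returns a list of dicts, best first, with "score" (0 to 1); they miss things now and then, are a little off and sometimes report something else, mostly with a low value. They report only what shows in the picture. A call takes as long as a camera call. They do not tell look-alikes from the thing itself.
- silhouettes(camera, label): "pixels" (480x640 bool, what is visible of it) and "bbox" ([left, top, right, bottom] in pixels, round what is visible of it).
- place_of(camera, label): "uv" ([column, row] in pixels: a listed point, or the origin of a listed thing).
The state is a dict: "time": time; "qpos": joint angles; "dq": joint speeds; "tau": joint torques, N m; "tool_pos": TCP position; "tcp_rot": TCP orientation; "contact_force": force on the tool from outside, world axes, zero at the start; "torque": the same for the moment, N m; "finger_gap": opening from 0.0 (shut) to 1.0 (fully open).
Only numpy, scipy, OpenCV 4.12 (cv2) and the standard library are available. Lean on these libraries where they do the work, as an engineer would, in place of code of your own. Each camera call takes 0.05 s, during which the arm holds its last target. There are 200 camera calls.

## Working session

There is one attempt and no reset: what is moved stays moved. The work goes in short steps, Python scripts to look and compute and a tool call to move; the robot and the scene stay as the last step left them, time stands still between calls to the robot, and variables do not carry over. Pictures are saved under pics/ and viewed, on a budget of 10 in all, crops included, one or two more only if the job needs it, and the job is handed in when it is done.

Besides the shell and the picture viewer there is one more tool, called after "Emit:" by a JSON object that holds its "fn" and its "kwargs", one argument or row to a line. move_arm: Moves the arm, as the interface text tells. Its arguments: {"type":"object","properties":{"commands":{"type":"array"},"gripper":{"type":"number"},"force":{"type":"number"}},"required":["commands"]}

```bash
mkdir -p pics
cat > h.py <<'E'
import numpy as np, cv2
from plant import *
def ray(cam,uv):
    c=camera_info(cam);K=np.array([[c['fx'],0,c['cx']],[0,c['fy'],c['cy']],[0,0,1.]])
    p=cv2.undistortPoints(np.array([[uv]],float),K,np.array(c['distortion'],float))[0,0]
    R=np.array(c['R']);t=np.array(c['t']);return -R.T@t, R.T@np.array([p[0],p[1],1.])
def atz(cam,uv,z):
    o,d=ray(cam,uv);return (o+d*(z-o[2])/d[2]).round(1)
def proj(cam,X):
    c=camera_info(cam);K=np.array([[c['fx'],0,c['cx']],[0,c['fy'],c['cy']],[0,0,1.]])
    return cv2.projectPoints(np.array(X,float).reshape(-1,1,3),cv2.Rodrigues(np.array(c['R'],float))[0],np.array(c['t'],float),K,np.array(c['distortion'],float))[0].reshape(-1,2)
def save(cam,name,crop=None,s=1):
    f=grab_frame(cam)[:,:,::-1]
    if crop: l,t,r,b=crop; f=f[t:b,l:r]
    cv2.imwrite('pics/'+name,cv2.resize(f,None,fx=s,fy=s,interpolation=cv2.INTER_CUBIC))
def rect(cam,px,z):
    ys,xs=np.nonzero(px);c=cv2.findContours(px.astype(np.uint8),0,1)[0];c=max(c,key=cv2.contourArea)[:,0]
    P=np.array([atz(cam,p,z)[:2] for p in c],np.float32);return cv2.minAreaRect(P)
E
python3 - <<'E'
from h import *
Z=dict(warmer=0,notch_sill=70,carrier=78,carrier_front=78,carrier_grip=126,dish_a=82,place_a=82,lever=0,lever_tip=2,coolplate=0,bottle=0,tipbox=0,beaker=0)
for cam in ('top','scene'):
    save(cam,cam+'0.png')
    for n,z in Z.items():
        print(cam,n,[(np.round(r['uv']).tolist(),round(r['score'],2),atz(cam,r['uv'],z)[:2].tolist()) for r in place_of(cam,n)])
for r in silhouettes('top','lever'): print('lever',r['score'],r['bbox'],rect('top',r['pixels'],4))
for r in silhouettes('top','coolplate'): print('cool',r['score'],r['bbox'],rect('top',r['pixels'],15))
for r in silhouettes('top','warmer'): print('warm',r['score'],r['bbox'],rect('top',r['pixels'],82))
for r in silhouettes('top','carrier'): print('carr',r['score'],r['bbox'],rect('top',r['pixels'],82))
print(get_obs())
E
```

```text
top warmer [([431.0, 254.0], 0.15, [547.7, -231.3])]
top notch_sill [([434.0, 255.0], 0.65, [533.8, -223.8])]
top carrier [([434.0, 212.0], 0.6, [624.9, -223.6])]
top carrier_front [([434.0, 241.0], 0.56, [562.2, -223.2])]
top carrier_grip [([438.0, 209.0], 0.85, [620.0, -222.8])]
top dish_a [([448.0, 213.0], 0.73, [621.9, -251.6]), ([414.0, 214.0], 0.58, [617.3, -181.6])]
top place_a [([455.0, 213.0], 0.91, [622.5, -266.1]), ([416.0, 210.0], 0.59, [627.9, -186.0])]
top lever [([227.0, 328.0], 0.76, [374.6, 208.4]), ([360.0, 306.0], 0.59, [430.6, -76.4]), ([352.0, 250.0], 0.59, [552.4, -56.6]), ([415.0, 214.0], 0.16, [637.1, -196.0])]
top lever_tip [([259.0, 388.0], 0.76, [251.4, 133.7]), ([306.0, 248.0], 0.73, [553.7, 44.5]), ([297.0, 320.0], 0.59, [396.2, 58.1])]
top coolplate [([224.0, 211.0], 0.97, [633.0, 230.4]), ([297.0, 317.0], 0.45, [403.2, 58.2])]
top bottle [([345.0, 157.0], 0.76, [765.3, -37.9]), ([482.0, 360.0], 0.67, [321.8, -337.8])]
top tipbox [([156.0, 335.0], 0.85, [354.9, 360.5])]
top beaker [([483.0, 362.0], 0.94, [318.3, -338.8])]
scene warmer [([221.0, 279.0], 0
[... 1742 characters left out ...]
81), 89.45481872558594)
{'time': 1.6, 'qpos': array([ 1.24861792e+00,  1.30428025e-01,  1.48821790e+00, -1.06900973e-05,
        1.52301021e+00, -8.53864462e-02]), 'dq': array([ 3.97042717e-04,  1.37513939e-03,  3.70155996e-05, -3.95985501e-04,
       -4.58020067e-04, -7.02434571e-04]), 'tau': array([ 1.00063335e-03, -5.59721911e+01, -4.92069948e+01,  7.68416631e-02,
        2.19406898e-02, -1.90146267e-06]), 'tool_pos': array([140.72212661, 583.25379458, 229.60862259]), 'tcp_rot': array([3.14158743e+00, 6.41605758e-05, 1.33400488e+00]), 'contact_force': array([ 0.38185065, -0.57326131,  1.22395145]), 'torque': array([-0.01540082,  0.02321336,  0.05199226]), 'finger_gap': 0.9998522034652858}
```

View pics/top0.png

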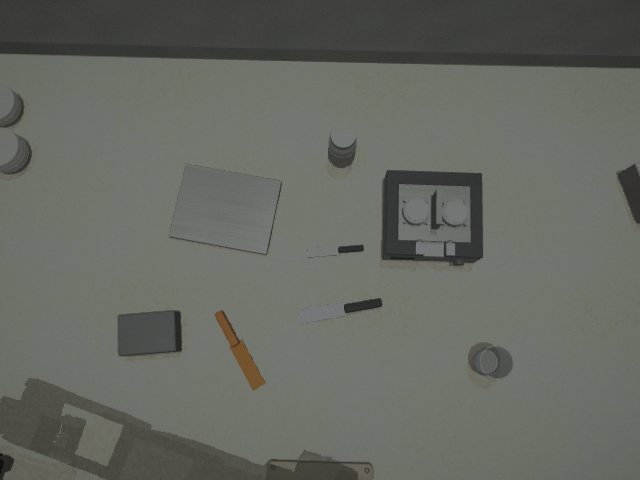

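View pics/scene0.png

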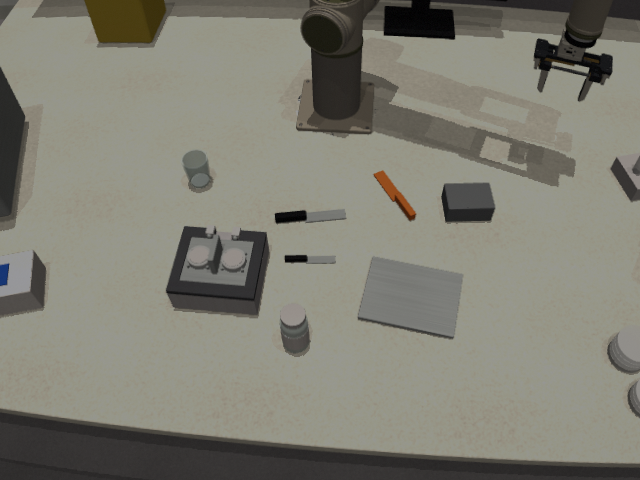

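The lever candidates in the top view are:
- the orange one at (240,350), ruled out by its colour
- a small black one at (335,250), about 124 mm long
- a large black one at (340,310), about 181 mm long, with its handle at (362,305)

The large black one fits the description (180 mm, black, the larger of its colour). The warmer is at (434,215) with its carrier and two dishes, and the cooling plate at (226,208) is turned about -9°. I'll set out above the lever and confirm it in a wrist picture.

```bash
cat > plan.py <<'E'
import numpy as np
from scipy.spatial.transform import Rotation as Ro, Slerp
from plant import get_obs
def rpy(r): return Ro.from_euler('xyz',r)
def plan(p1,R1,n,p0=None,R0=None,path=None):
    """rows from current (or given) pose to p1,R1 in n steps; path(s)->(p,R) overrides"""
    o=get_obs()
    p0=np.array(o['tool_pos'] if p0 is None else p0,float); R0=rpy(o['tcp_rot']) if R0 is None else R0
    if path is None:
        d=(R0.inv()*R1).as_rotvec(); path=lambda s:(p0+s*(np.array(p1)-p0),R0*Ro.from_rotvec(s*d))
    p,R=p0,R0; rows=[]
    for i in range(1,n+1):
        q,Q=path(i/n); sh=np.round(R.inv().apply(q-p)/1000,4); tu=np.round((R.inv()*Q).as_rotvec(degrees=True),2)
        rows.append([*(sh+0.).tolist(),*(tu+0.).tolist()]); p=p+R.apply(sh*1000); R=R*Ro.from_rotvec(tu,degrees=True)
    print('end',p.round(1),R.as_euler('xyz').round(3))
    for i in range(0,n,10): print(rows[i:i+10])
def down(yaw): return rpy([np.pi,0,yaw])
E
python3 -c "
from plan import *
plan([425,-70,200],down(0.195),20)"
```

```text
end [425. -70. 200.] [3.142 0.    0.195]
[[-0.0284, 0.0215, 0.0015, 0.0, 0.0, 3.26], [-0.0272, 0.023, 0.0015, 0.0, 0.0, 3.27], [-0.0258, 0.0246, 0.0014, 0.0, 0.0, 3.26], [-0.0243, 0.026, 0.0015, 0.0, 0.0, 3.26], [-0.0228, 0.0273, 0.0015, 0.0, 0.0, 3.27], [-0.0213, 0.0286, 0.0015, 0.0, 0.0, 3.26], [-0.0195, 0.0298, 0.0015, 0.0, 0.0, 3.26], [-0.0179, 0.0308, 0.0015, 0.0, 0.0, 3.26], [-0.0161, 0.0318, 0.0014, 0.0, 0.0, 3.27], [-0.0142, 0.0327, 0.0015, 0.0, 0.0, 3.26]]
[[-0.0123, 0.0334, 0.0015, 0.0, 0.0, 3.26], [-0.0105, 0.0341, 0.0015, 0.0, 0.0, 3.27], [-0.0084, 0.0346, 0.0015, 0.0, 0.0, 3.26], [-0.0065, 0.035, 0.0015, 0.0, 0.0, 3.26], [-0.0045, 0.0353, 0.0014, 0.0, 0.0, 3.27], [-0.0025, 0.0356, 0.0015, 0.0, 0.0, 3.26], [-0.0004, 0.0356, 0.0015, 0.0, 0.0, 3.26], [0.0016, 0.0356, 0.0015, 0.0, 0.0, 3.26], [0.0036, 0.0354, 0.0015, 0.0, 0.0, 3.27], [0.0056, 0.0352, 0.0014, 0.0, 0.0, 3.26]]
```

Emit:
{"fn": "move_arm", "kwargs": {
  "commands": [
    [[-0.028,0.022,0.0015,0,0,3.3],[-0.027,0.023,0.0015,0,0,3.3],[-0.026,0.025,0.0015,0,0,3.3],[-0.024,0.026,0.0015,0,0,3.3],[-0.023,0.027,0.0015,0,0,3.3],[-0.021,0.029,0.0015,0,0,3.3],[-0.02,0.03,0.0015,0,0,3.3],[-0.018,0.031,0.0015,0,0,3.3],[-0.016,0.032,0.0015,0,0,3.3],[-0.014,0.033,0.0015,0,0,3.3]]
  ]
}}

```text
time: 2.43
tool_pos: [282.3, 246.6, 211.2]
tcp_rot: [3.142, -0.001, 0.744]
contact_force: [0.3, -0.7, -0.1]
finger_gap: 1.0
```

Emit:
{"fn": "move_arm", "kwargs": {
  "commands": [
    [[-0.012,0.033,0.0015,0,0,3.3],[-0.01,0.034,0.0015,0,0,3.3],[-0.008,0.035,0.0015,0,0,3.3],[-0.006,0.035,0.0015,0,0,3.3],[-0.004,0.035,0.0015,0,0,3.3],[-0.002,0.036,0.0015,0,0,3.3],[0,0.036,0.0015,0,0,3.3],[0.002,0.036,0.0015,0,0,3.3],[0.004,0.035,0.0015,0,0,3.3],[0.006,0.035,0.0015,0,0,3.3]]
  ]
}}

```text
time: 3.27
tool_pos: [420.2, -101.4, 199.5]
tcp_rot: [3.141, -0.014, 0.138]
contact_force: [0.3, 1.3, -0.2]
finger_gap: 1.003
```

Run:
```python
from h import *
print(get_obs()['tool_pos'],get_obs()['tcp_rot'])
save('wrist','w1.png')
for n,z in (('lever',0),('lever_tip',2)):
    print(n,[(np.round(r['uv']).tolist(),round(r['score'],2),atz('wrist',r['uv'],z)[:2].tolist()) for r in place_of('wrist',n)])
for r in silhouettes('wrist','lever'): print('lever',r['score'],r['bbox'],rect('wrist',r['pixels'],4))
```

```text
[ 420.21390898 -101.37297049  199.54923804] [ 3.14092547 -0.01426508  0.13843361]
lever [([329.0, 199.0], 0.69, [429.5, -87.5]), ([450.0, 189.0], 0.59, [553.4, -60.4])]
lever_tip [([322.0, 46.0], 0.92, [401.6, 55.9]), ([467.0, 89.0], 0.57, [544.3, 38.6])]
lever 0.86 [307.3, 46.3, 345.1, 237.5] ((420.0906677246094, -34.555442810058594), (30.388036727905273, 184.57713317871094), 11.821479797363281)
lever 0.58 [444.6, 89.6, 474.6, 215.0] ((548.9483032226562, -19.989646911621094), (22.547334671020508, 121.04010009765625), 7.648271083831787)
lever 0.31 [386.8, 249.0, 632.4, 431.2] ((665.0999755859375, -154.54998779296875), (266.39996337890625, 63.69999694824219), -0.0)
```

View pics/w1.png

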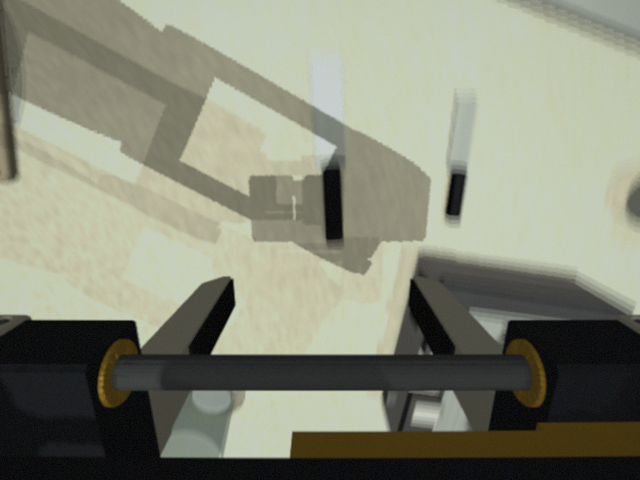

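The wrist picture shows the large black-handled lever at (333,205), with its tip at (327,50), and the smaller look-alike at (455,195). The larger one is confirmed. The arm was still moving, so I'll settle it and measure the handle.

Emit:
{"fn": "move_arm", "kwargs": {
  "commands": [
    [[0,0,0,0,0,0],[0,0,0,0,0,0],[0,0,0,0,0,0]]
  ],
  "gripper": 0.06
}}

```text
time: 3.72
tool_pos: [419.2, -97.4, 199.3]
tcp_rot: [-3.14, -0.013, 0.144]
contact_force: [-0.2, -0.1, -0.3]
finger_gap: 0.833
```

Run:
```python
from h import *
from plan import *
print(get_obs()['tool_pos'],get_obs()['tcp_rot'])
f=grab_frame('wrist')
r=silhouettes('wrist','lever')[0];print(r['score'],rect('wrist',r['pixels'],4))
m=cv2.dilate(r['pixels'].astype(np.uint8),np.ones((5,5)))*(f.max(2)<45)
print('handle z18',rect('wrist',m>0,18), m.sum())
print([(p['score'],atz('wrist',p['uv'],2)) for p in place_of('wrist','lever_tip')],[(p['score'],atz('wrist',p['uv'],0)) for p in place_of('wrist','lever')])
```

```text
[419.15730527 -97.40827106 199.2673852 ] [-3.14046196 -0.01278378  0.14407841]
0.95 ((549.726318359375, -21.582691192626953), (21.9309024810791, 122.2266845703125), 7.099920272827148)
handle z18 ((549.8997802734375, -53.997406005859375), (14.195244789123535, 51.237972259521484), 6.009005546569824) 715
[(0.8, array([402.2,  53.8,   2. ])), (0.72, array([546.4,  39.1,   2. ]))] [(0.69, array([553.6, -55. ,   0. ]))]
```

```bash
python3 - <<'E'
from h import *
from plan import *
f=grab_frame('wrist')
for r in silhouettes('wrist','lever'):
    R=rect('wrist',r['pixels'],4);print(R)
    if abs(R[0][0]-420)<25:
        m=cv2.dilate(r['pixels'].astype(np.uint8),np.ones((5,5)))*(f.max(2)<45)
        print('handle z18',rect('wrist',m>0,18), m.sum())
E
python3 -c "
from plan import *
plan([430,-84,60],down(0.2),10)"
```

```text
((550.0608520507812, -22.522686004638672), (21.774169921875, 123.88615417480469), 7.947693824768066)
((421.5096435546875, -36.00413513183594), (30.670270919799805, 184.8608856201172), 11.656231880187988)
handle z18 ((430.54107666015625, -82.75181579589844), (16.88398551940918, 80.14063262939453), 11.498558044433594) 1315
end [430.1 -84.   60. ] [3.142 0.    0.2  ]
[[0.0011, -0.0012, 0.0139, 0.0, -0.07, -0.33], [0.0011, -0.0013, 0.014, -0.01, -0.08, -0.32], [0.0011, -0.0012, 0.0139, 0.0, -0.07, -0.33], [0.0012, -0.0012, 0.0139, 0.0, -0.07, -0.33], [0.0012, -0.0012, 0.014, -0.01, -0.07, -0.33], [0.0012, -0.0012, 0.0139, 0.0, -0.08, -0.32], [0.0012, -0.0012, 0.0139, -0.01, -0.07, -0.33], [0.0013, -0.0012, 0.014, 0.0, -0.07, -0.33], [0.0012, -0.0012, 0.0139, 0.0, -0.08, -0.32], [0.0014, -0.0011, 0.0139, -0.01, -0.07, -0.33]]
```

Emit:
{"fn": "move_arm", "kwargs": {
  "commands": [
    [[0.0012,-0.0012,0.014,0,-0.07,-0.33],[0.0012,-0.0012,0.014,0,-0.07,-0.33],[0.0012,-0.0012,0.014,0,-0.07,-0.33],[0.0012,-0.0012,0.014,0,-0.07,-0.33],[0.0012,-0.0012,0.014,0,-0.07,-0.33],[0.0012,-0.0012,0.014,0,-0.07,-0.33],[0.0012,-0.0012,0.014,0,-0.07,-0.33],[0.0012,-0.0012,0.01,0,-0.07,-0.33],[0,0,0,0,0,0],[0,0,0,0,0,0]]
  ]
}}

```text
time: 4.85
tool_pos: [430.2, -86.1, 88.9]
tcp_rot: [3.139, -0.007, 0.193]
contact_force: [0.7, -0.7, -0.4]
finger_gap: 0.647
```

```bash
python3 -c "
from plan import *
print(get_obs()['tool_pos'],get_obs()['tcp_rot'])
plan([430.5,-83,15],down(0.202),6)"
```

```text
[430.15958675 -86.11721548  88.88897775] [ 3.1394056  -0.00663479  0.19317473]
end [430.5 -83.   15. ] [-3.142  0.     0.202]
[[0.0001, -0.0005, 0.0123, 0.02, -0.06, -0.08], [0.0001, -0.0005, 0.0123, 0.02, -0.07, -0.09], [0.0001, -0.0006, 0.0123, 0.02, -0.06, -0.08], [0.0001, -0.0005, 0.0124, 0.02, -0.06, -0.09], [0.0001, -0.0005, 0.0123, 0.03, -0.07, -0.08], [0.0002, -0.0005, 0.0123, 0.02, -0.06, -0.09]]
```

Emit:
{"fn": "move_arm", "kwargs": {
  "commands": [
    [[0,-0.0005,0.012,0,-0.06,-0.08],[0,-0.0005,0.012,0,-0.06,-0.08],[0,-0.0005,0.012,0,-0.06,-0.08],[0,-0.0005,0.012,0,-0.06,-0.08],[0,-0.0005,0.012,0,-0.06,-0.08],[0,-0.0005,0.006,0,-0.06,-0.08],[0,0,0.003,0,0,0],[0,0,0,0,0,0],[0,0,0,0,0,0]]
  ]
}}

```text
time: 5.6
tool_pos: [434.4, -85.0, 20.0]
tcp_rot: [3.134, -0.009, 0.201]
contact_force: [0.1, 0.2, -0.7]
finger_gap: 0.643
```

Emit:
{"fn": "move_arm", "kwargs": {
  "commands": [
    [[-0.0034,-0.0027,0.005,0.3,-0.4,0],[0,0,0,0,0,0],[0,0,0,0,0,0]]
  ]
}}

```text
time: 5.85
tool_pos: [431.6, -83.3, 16.2]
tcp_rot: [3.139, -0.003, 0.201]
contact_force: [-0.7, -0.3, 0.0]
finger_gap: 0.646
```

Emit:
{"fn": "move_arm", "kwargs": {
  "commands": [
    [[0,0,0,0,0,0],[0,0,0,0,0,0],[0,0,0,0,0,0],[0,0,0,0,0,0],[0,0,0,0,0,0],[0,0,0,0,0,0],[0,0,0,0,0,0],[0,0,0,0,0,0]]
  ],
  "gripper": 0,
  "force": 50
}}

```text
time: 6.52
tool_pos: [432.4, -83.7, 17.4]
tcp_rot: [3.137, -0.005, 0.201]
contact_force: [-0.3, 0.0, -0.3]
finger_gap: 0.188
```

```bash
python3 -c "
from plan import *
o=get_obs();p0=o['tool_pos']
plan([432,-84,115],down(0.2),7)
plan([373,-223,115],down(-1.571),18,p0=[432,-84,115],R0=down(0.2))"
```

```text
end [432. -84. 115.] [ 3.142 -0.     0.2  ]
[[0.0, 0.0001, -0.0139, 0.03, -0.04, 0.01], [0.0, 0.0001, -0.014, 0.04, -0.05, 0.01], [0.0, 0.0, -0.0139, 0.03, -0.04, 0.0], [0.0, 0.0001, -0.014, 0.03, -0.04, 0.01], [-0.0001, 0.0001, -0.0139, 0.04, -0.04, 0.01], [0.0, 0.0, -0.0139, 0.03, -0.05, 0.01], [-0.0001, 0.0, -0.014, 0.03, -0.04, 0.01]]
end [ 373. -223.  115.] [ 3.142  0.    -1.571]
[[-0.0047, 0.0069, 0.0, 0.0, 0.0, 5.64], [-0.0041, 0.0074, 0.0, 0.0, 0.0, 5.63], [-0.0033, 0.0077, 0.0, 0.0, 0.0, 5.64], [-0.0025, 0.008, 0.0, 0.0, 0.0, 5.64], [-0.0018, 0.0082, 0.0, 0.0, 0.0, 5.64], [-0.0009, 0.0083, 0.0, 0.0, 0.0, 5.63], [-0.0001, 0.0084, 0.0, 0.0, 0.0, 5.64], [0.0008, 0.0084, 0.0, 0.0, 0.0, 5.64], [0.0015, 0.0082, 0.0, 0.0, 0.0, 5.64], [0.0024, 0.0081, 0.0, 0.0, 0.0, 5.63]]
[[0.0031, 0.0078, 0.0, 0.0, 0.0, 5.64], [0.0039, 0.0074, 0.0, 0.0, 0.0, 5.64], [0.0046, 0.007, 0.0, 0.0, 0.0, 5.63], [0.0052, 0.0066, 0.0, 0.0, 0.0, 5.64], [0.0059, 0.0059, 0.0, 0.0, 0.0, 5.64], [0.0064, 0.0054, 0.0, 0.0, 0.0, 5.64], [0.007, 0.0047, 0.0, 0.0, 0.0, 5.63], [0.0073, 0.0041, 0.0, 0.0, 0.0, 5.64]]
```

Emit:
{"fn": "move_arm", "kwargs": {
  "commands": [
    [[0,0,-0.014,0,0,0],[0,0,-0.014,0,0,0],[0,0,-0.014,0,0,0],[0,0,-0.014,0,0,0],[0,0,-0.014,0,0,0],[0,0,-0.014,0,0,0],[0,0,-0.008,0,0,0],[0,0,0,0,0,0]]
  ]
}}

```text
time: 7.18
tool_pos: [428.5, -82.3, 109.9]
tcp_rot: [3.141, 0.002, 0.201]
contact_force: [0.1, -1.0, -0.8]
finger_gap: 0.187
```

Emit:
{"fn": "move_arm", "kwargs": {
  "commands": [
    [[-0.005,0.007,0,0,0,5.6],[-0.004,0.007,0,0,0,5.6],[-0.003,0.008,0,0,0,5.6],[-0.0025,0.008,0,0,0,5.6],[-0.002,0.008,0,0,0,5.6],[-0.001,0.008,0,0,0,5.6],[0,0.008,0,0,0,5.6],[0.001,0.008,0,0,0,5.6],[0.0015,0.008,0,0,0,5.6],[0.0025,0.008,0,0,0,5.6]]
  ]
}}

```text
time: 8.02
tool_pos: [390.8, -157.9, 101.0]
tcp_rot: [3.137, 0.01, -0.816]
contact_force: [0.1, 0.8, -1.7]
finger_gap: 0.19
```

Emit:
{"fn": "move_arm", "kwargs": {
  "commands": [
    [[0.003,0.008,0,0,0,5.6],[0.004,0.007,0,0,0,5.6],[0.0045,0.007,0,0,0,5.6],[0.005,0.0065,0,0,0,5.6],[0.006,0.006,0,0,0,5.6],[0.0065,0.005,0,0,0,5.6],[0.005,0.003,0,0,0,3],[0,0,0,0,0,0],[0,0,0,0,0,0],[0,0,0,0,0,0]]
  ]
}}

```text
time: 8.85
tool_pos: [360.4, -208.4, 90.2]
tcp_rot: [3.121, 0.014, -1.493]
contact_force: [-0.1, -0.5, -1.7]
finger_gap: 0.188
```

Run:
```python
from h import *
from plan import *
print(get_obs()['tool_pos'],get_obs()['tcp_rot'])
save('wrist','w2.png')
for cam in ('wrist','top','scene'):
  if cam!='wrist': grab_frame(cam)
  for n,z in (('notch_sill',70),('carrier_front',78),('lever_tip',get_obs()['tool_pos'][2]-15.4),('carrier_grip',126)):
    print(cam,n,[(np.round(r['uv']).tolist(),round(r['score'],2),atz(cam,r['uv'],z)[:2].tolist()) for r in place_of(cam,n)])
```

```text
[ 360.36659429 -208.4394286    90.24874937] [ 3.12136632  0.01359616 -1.49336314]
wrist notch_sill [([488.0, 302.0], 0.26, [357.5, -302.4])]
wrist carrier_front []
wrist lever_tip []
wrist carrier_grip []
top notch_sill [([434.0, 255.0], 0.69, [535.3, -225.2])]
top carrier_front [([430.0, 240.0], 0.74, [563.6, -214.7])]
top lever_tip [([260.0, 390.0], 0.93, [252.5, 124.2]), ([422.0, 270.0], 0.92, [501.5, -197.9]), ([306.0, 249.0], 0.73, [539.0, 40.9]), ([450.0, 216.0], 0.71, [617.5, -257.4])]
top carrier_grip [([439.0, 208.0], 0.89, [622.5, -225.0]), ([420.0, 269.0], 0.21, [496.8, -187.3])]
scene notch_sill [([224.0, 232.0], 0.55, [535.0, -225.8])]
scene carrier_front [([226.0, 237.0], 0.83, [553.2, -216.1])]
scene lever_tip [([379.0, 171.0], 0.9, [315.6, 133.1]), ([240.0, 221.0], 0.86, [503.2, -193.0]), ([234.0, 263.0], 0.73, [622.2, -184.8]), ([337.0, 260.0], 0.58, [595.2, 48.2])]
scene carrier_grip [([213.0, 248.0], 0.84, [619.4, -225.6])]
```

View pics/w2.png

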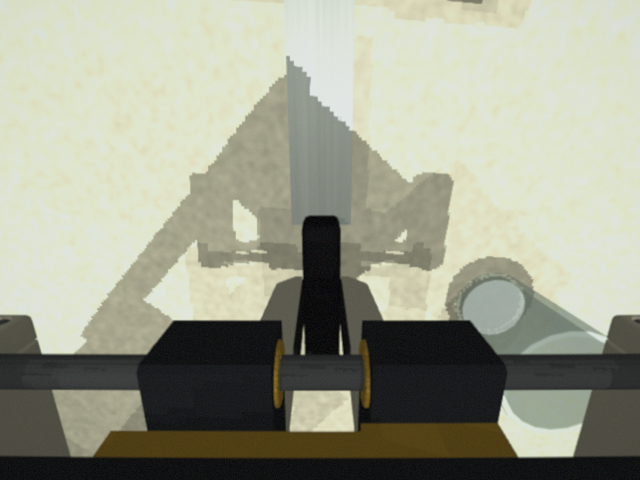

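The wrist view shows the lever held straight, handle at (322,240) and blade running up past (320,100). The beaker at (495,305) is clear. The arm sags about 1 mm per row, so I'll compensate for that while lining up.

```bash
python3 -c "
from plan import *
plan([373,-223.5,98],down(-1.572),5)"
```

```text
end [ 373.  -223.5   98. ] [-3.142 -0.    -1.572]
[[0.0031, -0.0022, -0.0015, 0.23, 0.14, 0.89], [0.0031, -0.0023, -0.0015, 0.23, 0.13, 0.88], [0.003, -0.0023, -0.0014, 0.23, 0.14, 0.89], [0.003, -0.0024, -0.0015, 0.23, 0.14, 0.88], [0.003, -0.0024, -0.0014, 0.23, 0.14, 0.89]]
```

Emit:
{"fn": "move_arm", "kwargs": {
  "commands": [
    [[0.003,-0.0023,-0.0025,0.3,0.2,0.9],[0.003,-0.0023,-0.0025,0.3,0.2,0.9],[0.003,-0.0023,-0.0025,0.3,0.2,0.9],[0.003,-0.0023,-0.0025,0.3,0.2,0.9],[0.003,-0.0023,-0.0025,0.3,0.2,0.9],[0,0,-0.001,0,0,0]]
  ]
}}

```text
time: 10.1
tool_pos: [374.3, -225.2, 105.7]
tcp_rot: [-3.132, -0.007, -1.582]
contact_force: [0.8, 0.3, -1.3]
finger_gap: 0.192
```

Run:
```python
from h import *
from plan import *
o=get_obs();print(o['tool_pos'],o['tcp_rot'])
plan([373,-223.5,89.5],down(-1.572),4)
save('scene','s2.png',(170,160,330,290),5)
for cam in ('scene','top'):
  if cam=='top':grab_frame(cam)
  print(cam,[(np.round(r['uv']).tolist(),round(r['score'],2)) for r in place_of(cam,'lever_tip')])
  z=o['tool_pos'][2]-15.4
  print(proj(cam,[[o['tool_pos'][0]+141,o['tool_pos'][1],z],[534,-223.5,70]]))
```

```text
[ 374.34131555 -225.20452268  105.7358392 ] [-3.13198335 -0.00734733 -1.58244124]
end [ 373.  -223.5   89.5] [ 3.142 -0.    -1.572]
[[-0.0005, 0.0004, 0.0041, -0.14, -0.11, -0.15], [-0.0004, 0.0003, 0.004, -0.13, -0.1, -0.15], [-0.0004, 0.0004, 0.0041, -0.14, -0.11, -0.15], [-0.0005, 0.0004, 0.004, -0.14, -0.1, -0.15]]
scene [([380.0, 174.0], 0.82), ([336.0, 258.0], 0.81), ([222.0, 220.0], 0.68)]
[[224.60876458 220.69388799]
 [225.1234865  232.11470697]]
top [([261.0, 388.0], 0.84), ([435.0, 262.0], 0.64), ([306.0, 252.0], 0.62)]
[[436.04597056 262.68031541]
 [433.37128889 255.2177395 ]]
```

View pics/s2.png

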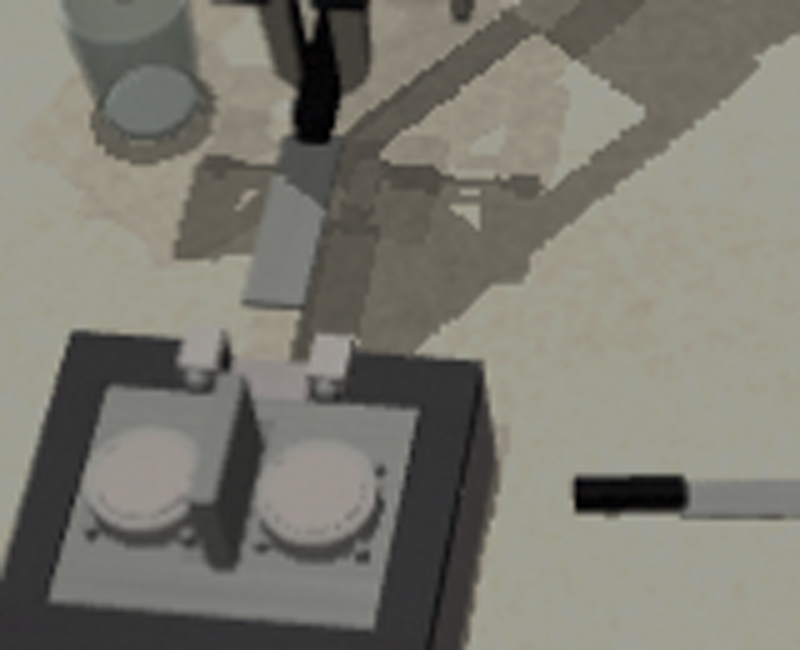

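Blade tip is at crop (273,304), scene (224.6,220.8), as predicted to within 0.2 px. The notch between the housings is at crop (270,365). Now I'll lower to insertion height.

Emit:
{"fn": "move_arm", "kwargs": {
  "commands": [
    [[-0.0005,0.0004,0.004,-0.14,-0.1,-0.15],[-0.0005,0.0004,0.004,-0.14,-0.1,-0.15],[-0.0005,0.0004,0.004,-0.14,-0.1,-0.15],[-0.0005,0.0004,0.004,-0.14,-0.1,-0.15],[0,0,0,0,0,0],[0,0,0,0,0,0]]
  ]
}}

```text
time: 10.8
tool_pos: [370.9, -221.1, 85.7]
tcp_rot: [3.136, 0.003, -1.568]
contact_force: [0.5, -0.3, -1.2]
finger_gap: 0.19
```

```bash
python3 -c "
from plan import *
o=get_obs();print(o['tool_pos'],o['tcp_rot'])
plan([373,-223.5,89.5],down(-1.572),2)"
```

```text
[ 370.88217879 -221.09777824   85.74165775] [ 3.13645024  0.00344888 -1.56775718]
end [ 373.  -223.5   89.5] [-3.142 -0.    -1.572]
[[0.0012, -0.001, -0.0019, 0.15, 0.1, 0.12], [0.0012, -0.0011, -0.0019, 0.15, 0.1, 0.12]]
```

Emit:
{"fn": "move_arm", "kwargs": {
  "commands": [
    [[0.001,-0.001,-0.0018,0.15,0.1,0.1],[0.001,-0.001,-0.0018,0.15,0.1,0.1],[0,0,-0.0003,0,0,0],[0,0,0,0,0,0]]
  ]
}}

```text
time: 11.13
tool_pos: [373.1, -223.2, 89.9]
tcp_rot: [-3.141, -0.0, -1.572]
contact_force: [-0.7, -0.1, -1.7]
finger_gap: 0.189
```

Emit:
{"fn": "move_arm", "kwargs": {
  "commands": [
    [[0,-0.004,0,0,0,0],[0,-0.004,0,0,0,0],[0,-0.004,0,0,0,0],[0,-0.004,0,0,0,0],[0,0,0,0,0,0]]
  ]
}}

```text
time: 11.55
tool_pos: [391.5, -223.8, 90.9]
tcp_rot: [-3.139, -0.001, -1.572]
contact_force: [-0.0, -0.4, -1.5]
finger_gap: 0.186
```

Emit:
{"fn": "move_arm", "kwargs": {
  "commands": [
    [[0,0,0.0013,-0.2,0,0],[0,0,0,0,0,0],[0,-0.003,0,0,0,0],[0,-0.003,0,0,0,0],[0,-0.003,0,0,0,0],[0,0,0,0,0,0]]
  ]
}}

```text
time: 12.05
tool_pos: [401.4, -223.5, 89.0]
tcp_rot: [3.139, -0.001, -1.572]
contact_force: [-0.3, 0.4, -1.3]
finger_gap: 0.194
```

Emit:
{"fn": "move_arm", "kwargs": {
  "commands": [
    [[0,-0.003,-0.0003,0.1,0,0],[0,-0.003,-0.0001,0,0,0],[0,-0.003,0,0,0,0],[0,-0.003,0,0,0,0],[0,-0.003,0,0,0,0],[0,-0.003,0,0,0,0],[0,0,0,0,0,0]]
  ]
}}

```text
time: 12.63
tool_pos: [421.6, -223.6, 89.5]
tcp_rot: [3.141, -0.001, -1.572]
contact_force: [-0.4, -1.1, -0.4]
finger_gap: 0.188
```

Emit:
{"fn": "move_arm", "kwargs": {
  "commands": [
    [[0,-0.003,0,0,0,0],[0,-0.003,0,0,0,0],[0,-0.003,0,0,0,0],[0,-0.003,0,0,0,0],[0,-0.002,0,0,0,0],[0,0,0,0,0,0],[0,0,0,0,0,0]]
  ]
}}

```text
time: 13.22
tool_pos: [437.2, -223.5, 89.3]
tcp_rot: [3.141, -0.001, -1.571]
contact_force: [-0.1, 0.3, -2.0]
finger_gap: 0.19
```

Run:
```python
from h import *
from plan import *
o=get_obs();print(o['tool_pos'],o['tcp_rot'],o['contact_force'])
save('scene','s3.png',(180,190,280,290),6)
print(proj('scene',[[534,-223.5,70],[439,-223.5,72]]))
# pry path: rotate about fulcrum F, from current pose
F=np.array([534,-223.5,70.]);p0=o['tool_pos'];R0=rpy(o['tcp_rot'])
# first lower 2mm so blade rests on sill, then rotate
def path(s):
    Q=Ro.from_rotvec([0,-0.40*s,0]); return F+Q.apply(p0-[0,0,1.5]-F),Q*R0
plan(None,None,16,path=path)
```

```text
[ 437.21217951 -223.53315582   89.33373927] [ 3.14099527e+00 -7.85188452e-04 -1.57144239e+00] [-0.06186238  0.29488546 -1.99293271]
[[225.1234865  232.11470697]
 [232.14416489 200.64638541]]
end [ 437.9 -223.6   48.8] [-2.742 -0.    -1.572]
[[0.0, 0.0004, 0.004, 1.43, 0.0, 0.0], [0.0, 0.0004, 0.0024, 1.43, -0.01, 0.0], [0.0, 0.0004, 0.0024, 1.43, 0.0, 0.0], [0.0, 0.0004, 0.0024, 1.43, 0.0, 0.01], [0.0, 0.0005, 0.0025, 1.44, 0.0, 0.0], [0.0, 0.0004, 0.0024, 1.43, 0.0, 0.0], [0.0, 0.0004, 0.0024, 1.43, 0.0, 0.0], [0.0, 0.0004, 0.0024, 1.43, 0.0, 0.0], [0.0, 0.0004, 0.0025, 1.44, 0.0, 0.0], [0.0, 0.0004, 0.0024, 1.43, 0.0, 0.0]]
[[0.0, 0.0004, 0.0024, 1.43, 0.0, 0.0], [0.0, 0.0005, 0.0024, 1.43, 0.0, 0.0], [0.0, 0.0004, 0.0025, 1.44, -0.01, 0.01], [0.0, 0.0004, 0.0024, 1.43, 0.0, 0.0], [0.0, 0.0004, 0.0024, 1.43, 0.0, 0.0], [0.0, 0.0004, 0.0024, 1.43, 0.0, 0.0]]
```

View pics/s3.png

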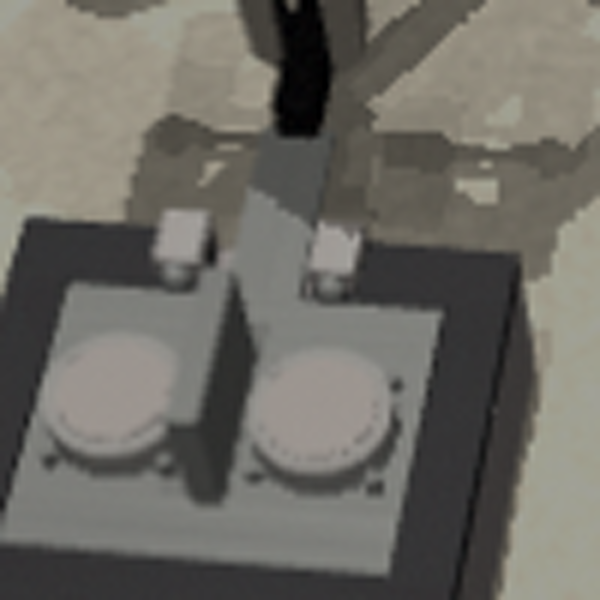

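The blade passes between the housings at (270,250) and under the carrier's front edge at (270,300). Now the pry.

Emit:
{"fn": "move_arm", "kwargs": {
  "commands": [
    [[0,0.0004,0.004,1.43,0,0],[0,0.0004,0.0025,1.43,0,0],[0,0.0004,0.0025,1.43,0,0],[0,0.0004,0.0025,1.43,0,0],[0,0.0004,0.0025,1.43,0,0],[0,0.0004,0.0025,1.43,0,0],[0,0.0004,0.0025,1.43,0,0],[0,0.0004,0.0025,1.43,0,0]]
  ]
}}

```text
time: 13.93
tool_pos: [436.5, -223.9, 68.2]
tcp_rot: [-2.929, -0.003, -1.571]
contact_force: [3.6, 0.8, -3.0]
finger_gap: 0.192
```

Run:
```python
from h import *
from plan import *
o=get_obs();print(o['tool_pos'],o['tcp_rot'],o['contact_force'],o['torque'])
F=np.array([534,-223.5,70.])
def pose(a): 
    Q=Ro.from_rotvec([0,-a,0]); return F+Q.apply(np.array([437.2,-223.5,87.8])-F),Q*down(-1.5715)
a=np.pi+o['tcp_rot'][0] if o['tcp_rot'][0]<0 else o['tcp_rot'][0]-np.pi
print('a',a,pose(a)[0],'end',pose(.38)[0])
plan(*pose(.38),8)
```

```text
[ 436.5007959  -223.93268143   68.16185729] [-2.92898698 -0.00302967 -1.57072386] [ 3.59646495  0.80534053 -3.00226927] [-0.00298274  0.20963399  0.10213749]
a 0.21260567809092956 [ 435.62357287 -223.5          66.97368469] end [ 437.50287892 -223.5          50.62512907]
end [ 437.5 -223.5   50.6] [-2.762  0.    -1.571]
[[-0.0001, 0.0003, 0.0022, 1.2, -0.02, 0.01], [0.0, 0.0004, 0.0021, 1.2, -0.02, 0.01], [-0.0001, 0.0005, 0.0022, 1.2, -0.02, 0.02], [0.0, 0.0004, 0.0021, 1.2, -0.02, 0.01], [-0.0001, 0.0006, 0.0022, 1.19, -0.03, 0.01], [-0.0001, 0.0005, 0.0021, 1.2, -0.02, 0.01], [0.0, 0.0006, 0.0021, 1.2, -0.02, 0.01], [-0.0001, 0.0007, 0.0021, 1.2, -0.02, 0.01]]
```

Emit:
{"fn": "move_arm", "kwargs": {
  "commands": [
    [[0,0.0004,0.0023,1.2,0,0],[0,0.0004,0.0022,1.2,0,0],[0,0.0004,0.0022,1.2,0,0],[0,0.0005,0.0022,1.2,0,0],[0,0.0005,0.0022,1.2,0,0],[0,0.0005,0.0022,1.2,0,0],[0,0.0005,0.0022,1,0,0],[0,0,0,0,0,0]]
  ]
}}

```text
time: 14.6
tool_pos: [437.2, -224.0, 51.3]
tcp_rot: [-2.77, -0.005, -1.573]
contact_force: [-0.1, 1.0, 0.4]
finger_gap: 0.188
```

Run:
```python
from h import *
from plan import *
o=get_obs();print(o['tool_pos'],o['tcp_rot'],o['contact_force'],o['torque'])
save('scene','s4.png',(180,190,280,290),6)
for cam in ('scene','top'):
  if cam=='top': grab_frame(cam)
  for n in ('carrier_front','carrier_grip'):print(cam,n,[(np.round(r['uv'],1).tolist(),round(r['score'],2)) for r in place_of(cam,n)])
  print(proj(cam,[[564,-223.5,78],[564,-223.5,90],[624,-223.5,126],[626,-223.5,132]]))
```

```text
[ 437.15874358 -224.04301732   51.29166843] [-2.76985595 -0.00484391 -1.57278465] [-0.06505389  0.96748413  0.38692737] [0.11227017 0.38206984 0.13486115]
scene carrier_front [([225.9, 234.3], 0.58)]
scene carrier_grip [([216.1, 249.2], 0.85)]
[[222.25628028 240.43306434]
 [221.47010342 237.46021518]
 [213.92317679 249.97151031]
 [213.30252769 249.18714776]]
top carrier_front [([433.8, 242.0], 0.57)]
top carrier_grip [([439.8, 202.6], 0.7)]
[[433.96115602 240.34686958]
 [435.00650123 239.27838092]
 [438.02912252 206.75619295]
 [438.57713961 205.0757439 ]]
```

View pics/s4.png

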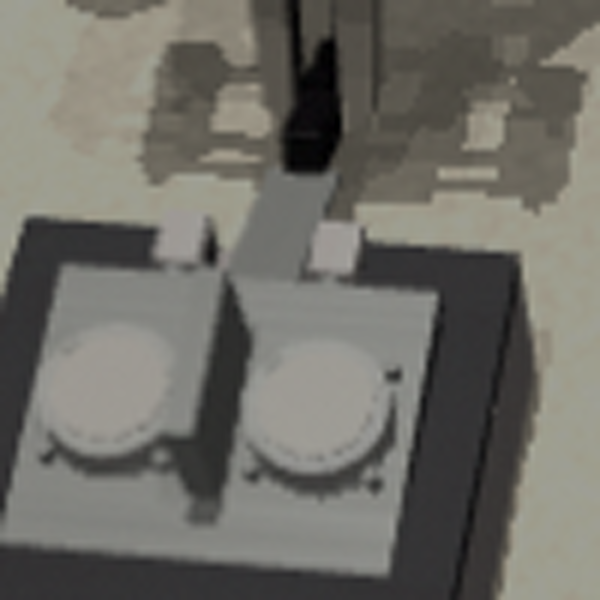

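The front edge rose from row 300 to 283, which is 2.9 px or about 12 mm, and the catch balls are now hidden under it. I'll press slightly further for margin, then come back up and withdraw.

Emit:
{"fn": "move_arm", "kwargs": {
  "commands": [
    [[0,0.0006,0.0022,1.2,0,0],[0,0.0006,0.0022,1.2,0,0],[0,0,0,0,0,0],[0,0,0,0,0,0]]
  ]
}}

```text
time: 15.23
tool_pos: [438.1, -224.3, 47.4]
tcp_rot: [-2.731, -0.006, -1.57]
contact_force: [-1.5, 0.6, 0.2]
finger_gap: 0.187
```

Run:
```python
from h import *
from plan import *
o=get_obs();print(o['tool_pos'],o['tcp_rot'],o['contact_force'],o['torque'])
F=np.array([534,-223.5,70.])
def pose(a): 
    Q=Ro.from_rotvec([0,-a,0]); return F+Q.apply(np.array([437.2,-223.5,88.3])-F),Q*down(-1.5715)
a0=o['tcp_rot'][0]+np.pi
plan(None,None,16,path=lambda s:pose(a0*(1-s)))
```

```text
[ 438.12119641 -224.29027281   47.37226675] [-2.7306957  -0.00574921 -1.5704087 ] [-1.48410446  0.57700279  0.21085503] [0.02909938 0.52258857 0.06022728]
end [ 437.2 -223.5   88.3] [-3.142  0.    -1.572]
[[-0.0008, -0.0006, -0.0032, -1.47, -0.29, 0.19], [0.0, -0.0005, -0.0025, -1.47, 0.0, 0.0], [0.0, -0.0005, -0.0025, -1.47, 0.0, 0.0], [0.0, -0.0005, -0.0025, -1.48, 0.0, 0.0], [0.0, -0.0005, -0.0025, -1.47, 0.0, 0.0], [0.0, -0.0006, -0.0024, -1.47, 0.0, 0.0], [0.0, -0.0005, -0.0025, -1.47, 0.0, 0.0], [0.0, -0.0005, -0.0025, -1.47, 0.0, 0.0], [0.0, -0.0005, -0.0025, -1.47, 0.0, 0.0], [0.0, -0.0005, -0.0024, -1.47, 0.01, 0.0]]
[[0.0, -0.0005, -0.0025, -1.48, 0.0, 0.0], [0.0, -0.0005, -0.0025, -1.47, 0.0, 0.0], [0.0, -0.0005, -0.0025, -1.47, 0.0, 0.0], [0.0, -0.0005, -0.0025, -1.47, 0.0, 0.0], [0.0, -0.0005, -0.0024, -1.47, 0.0, 0.0], [0.0, -0.0005, -0.0025, -1.47, 0.0, 0.0]]
```

Emit:
{"fn": "move_arm", "kwargs": {
  "commands": [
    [[-0.0005,-0.0005,-0.003,-1.45,-0.3,0],[0,-0.0005,-0.0025,-1.45,0,0],[0,-0.0005,-0.0025,-1.45,0,0],[0,-0.0005,-0.0025,-1.45,0,0],[0,-0.0005,-0.0025,-1.45,0,0],[0,-0.0005,-0.0025,-1.45,0,0],[0,-0.0005,-0.0025,-1.45,0,0],[0,-0.0005,-0.0025,-1.45,0,0]]
  ]
}}

```text
time: 15.9
tool_pos: [435.8, -225.4, 70.5]
tcp_rot: [-2.946, -0.004, -1.573]
contact_force: [0.2, -0.1, -0.7]
finger_gap: 0.19
```

Run:
```python
from h import *
from plan import *
o=get_obs();print(o['tool_pos'],o['tcp_rot'],o['contact_force'],o['torque'])
F=np.array([534,-223.5,70.])
def pose(a): 
    Q=Ro.from_rotvec([0,-a,0]); return F+Q.apply(np.array([437.2,-223.5,88.3])-F),Q*down(-1.5715)
a0=o['tcp_rot'][0]+np.pi
plan(None,None,7,path=lambda s:pose(a0*(1-s)))
```

```text
[ 435.77093564 -225.44012248   70.47775309] [-2.94600575 -0.00422475 -1.57255857] [ 0.17772409 -0.11085409 -0.68559056] [ 0.03163265  0.2984156  -0.00706984]
end [ 437.2 -223.5   88.3] [ 3.142  0.    -1.571]
[[-0.0019, 0.0, -0.0014, -1.6, -0.26, -0.02], [0.0, -0.0006, -0.0027, -1.6, 0.01, 0.0], [0.0, -0.0005, -0.0027, -1.6, 0.0, 0.0], [0.0, -0.0006, -0.0027, -1.6, 0.0, 0.0], [0.0, -0.0005, -0.0027, -1.6, 0.0, 0.0], [0.0, -0.0006, -0.0027, -1.61, 0.0, 0.0], [0.0, -0.0005, -0.0027, -1.6, 0.0, 0.0]]
```

Emit:
{"fn": "move_arm", "kwargs": {
  "commands": [
    [[-0.0015,0,-0.0018,-1.6,-0.26,0],[0,-0.0005,-0.0026,-1.55,0,0],[0,-0.0005,-0.0026,-1.55,0,0],[0,-0.0005,-0.0026,-1.55,0,0],[0,-0.0005,-0.0026,-1.55,0,0],[0,-0.0005,-0.0026,-1.55,0,0],[0,-0.0005,-0.0024,-1.5,0,0],[0,0,0,0,0,0]]
  ]
}}

```text
time: 16.57
tool_pos: [441.6, -226.0, 92.9]
tcp_rot: [3.138, -0.008, -1.574]
contact_force: [1.4, 0.0, -1.0]
finger_gap: 0.189
```

Emit:
{"fn": "move_arm", "kwargs": {
  "commands": [
    [[0,0.001,0.002,0,0,0],[-0.001,0.004,0.0005,0,0,0],[-0.001,0.005,0,0,0,0],[0,0.006,0,0,0,0],[0,0.007,0,0,0,0],[0,0.007,0,0,0,0],[0,0.007,0,0,0,0],[0,0.007,0,0,0,0],[0,0.007,0,0,0,0],[0,0,0,0,0,0]]
  ]
}}

```text
time: 17.4
tool_pos: [383.9, -223.2, 89.1]
tcp_rot: [3.139, -0.008, -1.575]
contact_force: [-0.8, -0.5, -1.6]
finger_gap: 0.187
```

Run:
```python
from h import *
from plan import *
o=get_obs();print(o['tool_pos'],o['tcp_rot'],o['contact_force'])
save('scene','s5.png',(180,190,280,290),6)
plan([360,-90,100],down(-1.571),10)
```

```text
[ 383.89206112 -223.18728645   89.1419919 ] [ 3.13850644 -0.00805226 -1.57499549] [-0.77273373 -0.53935408 -1.57104323]
end [360. -90. 100.] [ 3.142  0.    -1.571]
[[-0.0133, 0.0025, -0.0012, 0.01, -0.05, -0.02], [-0.0133, 0.0025, -0.0011, 0.02, -0.05, -0.03], [-0.0133, 0.0025, -0.0012, 0.01, -0.04, -0.02], [-0.0134, 0.0025, -0.0011, 0.02, -0.05, -0.03], [-0.0133, 0.0025, -0.0012, 0.01, -0.05, -0.02], [-0.0133, 0.0025, -0.0011, 0.01, -0.05, -0.02], [-0.0133, 0.0024, -0.0011, 0.02, -0.04, -0.03], [-0.0133, 0.0025, -0.0011, 0.01, -0.05, -0.02], [-0.0134, 0.0025, -0.0011, 0.02, -0.05, -0.03], [-0.0133, 0.0024, -0.0011, 0.01, -0.05, -0.02]]
```

View pics/s5.png

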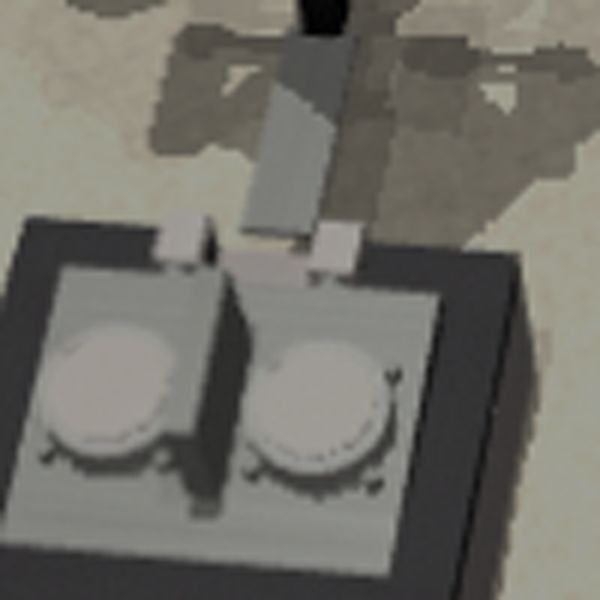

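The carrier stays propped after withdrawal (edge still at row 283). Both dishes are in place. Next, laying the lever on open bench.

Emit:
{"fn": "move_arm", "kwargs": {
  "commands": [
    [[-0.002,0.005,-0.001,0,0,0],[-0.008,0.004,-0.001,0,0,0],[-0.012,0,-0.001,0,0,0],[-0.013,0,0,0,0,0],[-0.013,0,0,0,0,0],[-0.013,0,0,0,0,0],[-0.013,0,0,0,0,0],[-0.012,0,0,0,0,0],[-0.008,0,0,0,0,0],[0,0,0,0,0,0]]
  ]
}}

```text
time: 18.28
tool_pos: [375.3, -118.9, 92.8]
tcp_rot: [3.142, -0.007, -1.576]
contact_force: [-0.9, -0.1, -1.4]
finger_gap: 0.19
```

```bash
python3 -c "
from plan import *
p=get_obs()['tool_pos'];print(p,get_obs()['tcp_rot'])
plan([375,-115,26],down(-1.571),6)"
```

```text
[ 375.28506516 -118.91655676   92.77462735] [ 3.14156654 -0.00720907 -1.5756435 ]
end [ 375. -115.   26.] [ 3.142 -0.    -1.571]
[[-0.0007, 0.0001, 0.0111, 0.0, -0.07, -0.04], [-0.0008, 0.0, 0.0111, 0.0, -0.07, -0.05], [-0.0007, 0.0, 0.0112, 0.0, -0.07, -0.04], [-0.0006, 0.0001, 0.0111, 0.0, -0.07, -0.05], [-0.0007, 0.0, 0.0111, 0.0, -0.06, -0.04], [-0.0007, 0.0001, 0.0112, 0.0, -0.07, -0.05]]
```

Emit:
{"fn": "move_arm", "kwargs": {
  "commands": [
    [[0,0,0.01,0,-0.07,0],[0,0,0.01,0,-0.07,0],[0,0,0.01,0,-0.07,0],[0,0,0.01,0,-0.07,0],[0,0,0.01,0,-0.07,0],[0,0,0.006,0,-0.07,0],[0,0,0.003,0,0,0],[0,0,0,0,0,0]]
  ]
}}

```text
time: 18.95
tool_pos: [374.2, -120.2, 26.3]
tcp_rot: [3.14, 0.0, -1.576]
contact_force: [0.8, 0.4, -1.9]
finger_gap: 0.189
```

Emit:
{"fn": "move_arm", "kwargs": {
  "commands": [
    [[0,0,0.003,0,0,0],[0,0,0.003,0,0,0],[0,0,0.002,0,0,0],[0,0,0,0,0,0]]
  ]
}}

```text
time: 19.28
tool_pos: [374.5, -120.9, 17.9]
tcp_rot: [3.141, 0.0, -1.577]
contact_force: [-0.7, 0.4, -2.2]
finger_gap: 0.192
```

Emit:
{"fn": "move_arm", "kwargs": {
  "commands": [
    [[0,0,0.001,0,0,0],[0,0,0,0,0,0]]
  ]
}}

```text
time: 19.45
tool_pos: [375.2, -121.2, 17.8]
tcp_rot: [-3.141, -0.0, -1.577]
contact_force: [-0.3, -0.1, -1.1]
finger_gap: 0.19
```

Emit:
{"fn": "move_arm", "kwargs": {
  "commands": [
    [[0,0,0,0,0,0],[0,0,0,0,0,0],[0,0,0,0,0,0],[0,0,0,0,0,0],[0,0,-0.003,0,0,0],[0,0,-0.01,0,0,0],[0,0,-0.02,0,0,0],[0,0,-0.03,0,0,0],[0,0,-0.03,0,0,0],[0,0,-0.03,0,0,0]]
  ],
  "gripper": 0.06
}}

```text
time: 20.28
tool_pos: [370.7, -118.9, 142.1]
tcp_rot: [3.132, 0.004, -1.576]
contact_force: [-0.4, -0.8, 0.1]
finger_gap: 0.639
```

Run:
```python
from h import *
from plan import *
o=get_obs();print(o['tool_pos'],o['tcp_rot'],o['contact_force'],o['finger_gap'])
grab_frame('top')
print([(r['score'],atz('top',r['uv'],0)) for r in place_of('top','lever')])
for n,z in (('carrier_grip',129),('carrier_front',90)):
  print(n,[(r['score'],atz('top',r['uv'],z)) for r in place_of('top',n)])
plan([560,-223,240],down(-1.571),10)
```

```text
[ 370.69184583 -118.87692476  142.12913123] [ 3.13184355  0.00425166 -1.57647512] [-0.35710475 -0.80539077  0.08093657] 0.6393231971770241
[(0.74, array([553.2, -47.6,   0. ])), (0.74, array([370.6, 211.9,   0. ]))]
carrier_grip [(0.76, array([ 626.7, -216.7,  129. ]))]
carrier_front [(0.9, array([ 561.6, -221.8,   90. ])), (0.63, array([ 318.3, -316.6,   90. ]))]
end [ 560. -223.  240.] [-3.142  0.    -1.571]
[[0.0102, -0.0188, -0.0099, 0.03, 0.01, -0.03], [0.0102, -0.0187, -0.0099, 0.04, 0.02, -0.03], [0.0102, -0.0188, -0.0099, 0.03, 0.01, -0.03], [0.0103, -0.0188, -0.0099, 0.04, 0.02, -0.04], [0.0102, -0.0187, -0.0099, 0.03, 0.01, -0.03], [0.0103, -0.0188, -0.0099, 0.03, 0.02, -0.03], [0.0103, -0.0188, -0.0098, 0.04, 0.01, -0.03], [0.0103, -0.0188, -0.0098, 0.03, 0.01, -0.03], [0.0103, -0.0187, -0.0099, 0.03, 0.02, -0.03], [0.0103, -0.0188, -0.0098, 0.04, 0.01, -0.03]]
```

Emit:
{"fn": "move_arm", "kwargs": {
  "commands": [
    [[0.01,-0.018,-0.01,0.03,0,0],[0.01,-0.018,-0.01,0.03,0,0],[0.01,-0.018,-0.01,0.03,0,0],[0.01,-0.018,-0.01,0.03,0,0],[0.01,-0.018,-0.01,0.03,0,0],[0.01,-0.018,-0.01,0.03,0,0],[0.01,-0.018,-0.008,0.03,0,0],[0.01,-0.014,-0.005,0.03,0,0],[0.005,-0.008,0,0,0,0],[0,0,0,0,0,0]]
  ]
}}

```text
time: 21.32
tool_pos: [517.0, -204.6, 196.7]
tcp_rot: [3.113, 0.016, -1.576]
contact_force: [0.8, -0.0, -0.6]
finger_gap: 0.644
```

Run:
```python
from h import *
from plan import *
o=get_obs();print(o['tool_pos'],o['tcp_rot'],o['contact_force'],o['finger_gap'])
save('wrist','w3.png')
for n,z in (('carrier_grip',129),('carrier_front',90),('dish_a',88),('carrier',84)):
  print(n,[(r['score'],np.round(r['uv']),atz('wrist',r['uv'],z)) for r in place_of('wrist',n)])
```

```text
[ 516.99627869 -204.58372391  196.73936209] [ 3.11294723  0.01564365 -1.57615041] [ 0.79462051 -0.0259298  -0.5506857 ] 0.6444420960393534
carrier_grip [(0.71, array([358.,  78.]), array([ 625.8, -224.2,  129. ]))]
carrier_front [(0.94, array([346., 178.]), array([ 560.9, -220. ,   90. ]))]
dish_a [(0.58, array([297.,  90.]), array([ 622.8, -185. ,   88. ])), (0.57, array([408.,  92.]), array([ 621.6, -263. ,   88. ])), (0.32, array([350., 177.]), array([ 561.5, -224. ,   88. ]))]
carrier [(0.68, array([352.,  93.]), array([ 621.6, -224.1,   84. ]))]
```

View pics/w3.png

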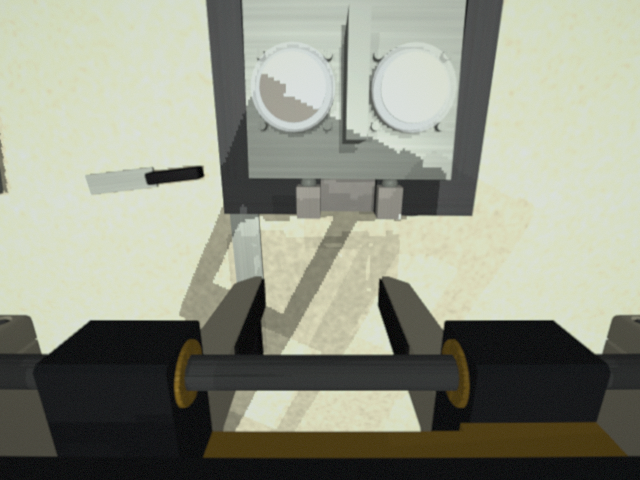

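The wrist view shows the propped carrier, with the grip's top face around (358,70), dishes at (293,88) and (413,88), and the lever blade lying clear at (248,245). I'll move above the grip with the tool tilted to match (about 0.1 rad).

```bash
python3 -c "
from plan import *
T=Ro.from_rotvec([0,.1,0])*down(-1.571)
plan([627,-224,185],T,8)"
```

```text
end [ 627. -224.  185.] [ 3.042  0.    -1.571]
[[0.0025, -0.0139, 0.0012, -0.52, 0.11, -0.03], [0.0025, -0.014, 0.001, -0.52, 0.11, -0.02], [0.0026, -0.014, 0.001, -0.51, 0.11, -0.03], [0.0025, -0.0139, 0.0008, -0.52, 0.12, -0.02], [0.0025, -0.014, 0.0007, -0.52, 0.11, -0.03], [0.0026, -0.014, 0.0006, -0.52, 0.11, -0.03], [0.0025, -0.014, 0.0004, -0.51, 0.11, -0.02], [0.0026, -0.014, 0.0004, -0.52, 0.11, -0.03]]
```

Emit:
{"fn": "move_arm", "kwargs": {
  "commands": [
    [[0.0025,-0.014,0,-0.5,0.11,0],[0.0025,-0.014,0,-0.5,0.11,0],[0.0025,-0.014,0,-0.5,0.11,0],[0.0025,-0.014,0,-0.5,0.11,0],[0.0025,-0.014,0,-0.5,0.11,0],[0.0025,-0.014,0,-0.5,0.11,0],[0.001,-0.01,0,-0.5,0.11,0],[0,0,0,0,0,0],[0,0,0,0,0,0]]
  ]
}}

```text
time: 22.32
tool_pos: [608.2, -216.7, 193.0]
tcp_rot: [3.049, 0.002, -1.573]
contact_force: [-1.1, -0.2, 0.1]
finger_gap: 0.641
```

```bash
python3 -c "
from plan import *
print(get_obs()['tool_pos'],get_obs()['tcp_rot'])
T=Ro.from_rotvec([0,.1,0])*down(-1.571)
plan([627,-224,150],T,5)"
```

```text
[ 608.17878038 -216.682681    193.02599564] [ 3.04894507e+00  1.64540902e-03 -1.57348478e+00]
end [ 627. -224.  150.] [ 3.042 -0.    -1.571]
[[0.0015, -0.0045, 0.0082, -0.08, 0.02, -0.03], [0.0014, -0.0046, 0.0082, -0.09, 0.02, -0.02], [0.0015, -0.0046, 0.0082, -0.08, 0.03, -0.03], [0.0015, -0.0046, 0.0082, -0.09, 0.02, -0.03], [0.0014, -0.0046, 0.0082, -0.08, 0.02, -0.02]]
```

Emit:
{"fn": "move_arm", "kwargs": {
  "commands": [
    [[0.0015,-0.0045,0.006,0,0,0],[0.0015,-0.0045,0.008,0,0,0],[0.0015,-0.0045,0.008,0,0,0],[0.0015,-0.0045,0.008,0,0,0],[0.001,-0.002,0.006,0,0,0],[0,0,0,0,0,0],[0,0,0,0,0,0]]
  ]
}}

```text
time: 22.9
tool_pos: [623.2, -223.8, 150.7]
tcp_rot: [3.048, 0.003, -1.574]
contact_force: [0.3, 0.8, -0.0]
finger_gap: 0.647
```

Run:
```python
from h import *
from plan import *
print(get_obs()['tool_pos'],get_obs()['tcp_rot'])
T=Ro.from_rotvec([0,.1,0])*down(-1.571)
plan([627,-224,127],T,4)
for cam in ('wrist','scene','top'):
  grab_frame(cam)
  for n,z in (('carrier_grip',131),('place_a',88)): print(cam,n,[(round(r['score'],2),np.round(r['uv']),atz(cam,r['uv'],z)) for r in place_of(cam,n)])
```

```text
[ 623.20744584 -223.83764076  150.66520161] [ 3.04761554e+00  2.55677232e-03 -1.57415629e+00]
end [ 626.9 -224.   127. ] [ 3.042  0.    -1.571]
[[0.0001, -0.0015, 0.0058, -0.09, 0.04, -0.04], [0.0, -0.0015, 0.0058, -0.08, 0.04, -0.04], [0.0, -0.0015, 0.0058, -0.09, 0.04, -0.04], [0.0001, -0.0015, 0.0058, -0.09, 0.04, -0.05]]
wrist carrier_grip [(0.75, array([325., 279.]), array([ 625.4, -225.7,  131. ]))]
wrist place_a []
scene carrier_grip [(0.87, array([216., 248.]), array([ 622.7, -217.5,  131. ]))]
scene place_a [(0.97, array([233., 262.]), array([ 628.4, -184.1,   88. ])), (0.85, array([201., 258.]), array([ 623.8, -260.5,   88. ]))]
top carrier_grip [(0.61, array([434., 202.]), array([ 632. , -215.4,  131. ]))]
top place_a [(0.52, array([450., 212.]), array([ 621.9, -255.5,   88. ]))]
```

Emit:
{"fn": "move_arm", "kwargs": {
  "commands": [
    [[0.0002,-0.0015,0.0055,0,0,0],[0.0002,-0.0015,0.0055,0,0,0],[0.0002,-0.0015,0.0055,0,0,0],[0,-0.0005,0.0045,0,0,0],[0,0,0,0,0,0],[0,0,0,0,0,0]]
  ]
}}

```text
time: 23.85
tool_pos: [627.1, -224.4, 128.1]
tcp_rot: [3.049, 0.002, -1.574]
contact_force: [-0.2, -0.5, -0.0]
finger_gap: 0.648
```

Emit:
{"fn": "move_arm", "kwargs": {
  "commands": [
    [[0,0,0.0015,0,0,0],[0,0,0,0,0,0],[0,0,0,0,0,0],[0,0,0,0,0,0],[0,0,0,0,0,0],[0,0,0,0,0,0],[0,0,0,0,0,0],[0,0,0,0,0,0],[0,0,0,0,0,0],[0,0,0,0,0,0]]
  ],
  "gripper": 0,
  "force": 50
}}

```text
time: 24.68
tool_pos: [627.2, -224.6, 127.0]
tcp_rot: [3.05, 0.001, -1.574]
contact_force: [-0.2, 0.8, 0.1]
finger_gap: 0.125
```

Emit:
{"fn": "move_arm", "kwargs": {
  "commands": [
    [[0,0.0003,-0.003,0,0,0],[0,0.0003,-0.003,0,0,0],[0,0.0003,-0.003,0,0,0],[0,0.0004,-0.004,0,0,0],[0,0.0005,-0.005,0,0,0],[0,0.0005,-0.005,0,0,0],[0,0.0005,-0.005,0,0,0],[0,0.0005,-0.005,0,0,0],[0,0.0005,-0.005,0,0,0],[0,0,0,0,0,0]]
  ]
}}

```text
time: 25.52
tool_pos: [624.5, -223.5, 165.0]
tcp_rot: [3.043, 0.005, -1.574]
contact_force: [0.3, -1.1, -5.3]
finger_gap: 0.123
```

Run:
```python
from h import *
from plan import *
o=get_obs();p=o['tool_pos'];print(p,o['tcp_rot'],o['contact_force'],o['torque'],o['finger_gap'])
f=grab_frame('scene')[:,:,::-1]
cv2.imwrite('pics/s6.png',cv2.resize(f[180:290,160:300],None,fx=5,fy=5,interpolation=cv2.INTER_CUBIC))
# predicted corners of plate top if carrier pitch = th
for th in (0.1,0.05,0.):
  Q=Ro.from_rotvec([0,th,0]); org=p-Q.apply([0,0,43])
  C=np.array([[-60,75,4],[60,75,4],[60,-75,4],[-60,-75,4]])
  print(th,((proj('scene',org+Q.apply(C))-[160,180])*5).round().tolist())
```

```text
[ 624.5082383  -223.45797914  164.96529757] [ 3.04326125  0.0047097  -1.57382753] [ 0.2980671  -1.06953157 -5.32112231] [-0.06478427 -0.01812098 -0.01347024] 0.12309685122821934
0.1 [[457.0, 238.0], [416.0, 476.0], [81.0, 451.0], [135.0, 218.0]]
0.05 [[457.0, 246.0], [414.0, 477.0], [79.0, 452.0], [136.0, 225.0]]
0.0 [[457.0, 253.0], [413.0, 477.0], [76.0, 452.0], [136.0, 232.0]]
```

View pics/s6.png

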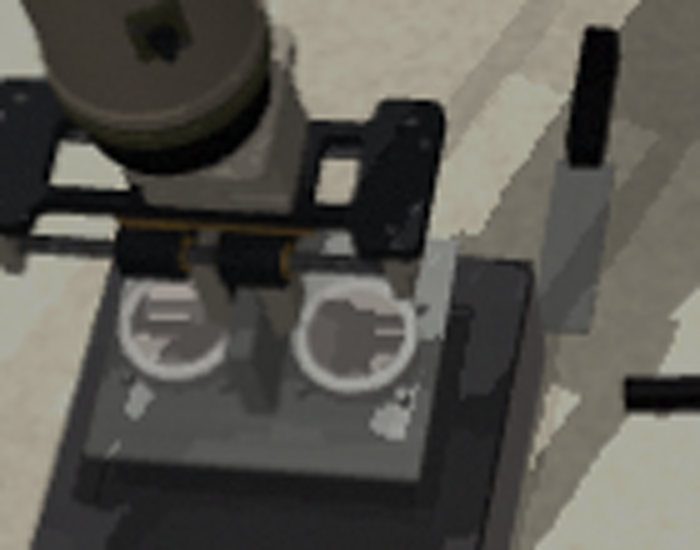

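The carrier is out. Corners at (458,240), (418,478) and (82,458) match the 0.1 rad prediction, and both dishes are between their pins. Next I'll raise and level it.

```bash
python3 -c "
from plan import *
plan([622,-224,215],down(-1.571),9)"
```

```text
end [ 622. -224.  215.] [ 3.142  0.    -1.571]
[[0.0, 0.0008, -0.0056, 0.63, 0.03, -0.02], [0.0001, 0.0008, -0.0055, 0.62, 0.03, -0.01], [0.0, 0.0007, -0.0056, 0.63, 0.03, -0.02], [0.0001, 0.0006, -0.0056, 0.63, 0.04, -0.01], [0.0, 0.0006, -0.0056, 0.63, 0.03, -0.02], [0.0001, 0.0005, -0.0056, 0.62, 0.03, -0.02], [0.0, 0.0005, -0.0056, 0.63, 0.03, -0.01], [0.0001, 0.0004, -0.0056, 0.63, 0.03, -0.02], [0.0, 0.0003, -0.0056, 0.62, 0.03, -0.02]]
```

Emit:
{"fn": "move_arm", "kwargs": {
  "commands": [
    [[0,0.0008,-0.005,0.6,0.03,0],[0,0.0008,-0.0056,0.62,0.03,0],[0,0.0007,-0.0056,0.62,0.03,0],[0,0.0006,-0.0056,0.62,0.03,0],[0,0.0006,-0.0056,0.62,0.03,0],[0,0.0005,-0.0056,0.62,0.03,0],[0,0.0005,-0.0056,0.62,0.03,0],[0,0.0004,-0.005,0.5,0.03,0],[0,0,-0.002,0,0,0],[0,0,0,0,0,0]]
  ]
}}

```text
time: 26.4
tool_pos: [621.1, -223.6, 215.8]
tcp_rot: [3.137, -0.0, -1.574]
contact_force: [0.2, 0.1, -6.7]
finger_gap: 0.127
```

```bash
python3 -c "
from plan import *
print(get_obs()['tool_pos'],get_obs()['tcp_rot'])
plan([634,224,220],down(-1.729),30)" | cut -c1-400
```

```text
[ 621.10448769 -223.60028801  215.83150316] [ 3.13659657e+00 -1.15604271e-04 -1.57385810e+00]
end [634. 224. 220.] [-3.142  0.    -1.729]
[[-0.0149, -0.0004, -0.0001, 0.01, 0.0, 0.3], [-0.0149, -0.0003, -0.0002, 0.01, 0.0, 0.29], [-0.015, -0.0002, -0.0001, 0.01, 0.0, 0.3], [-0.0149, -0.0002, -0.0002, 0.01, 0.0, 0.3], [-0.0149, 0.0, -0.0001, 0.01, 0.0, 0.29], [-0.0149, 0.0, -0.0002, 0.01, -0.01, 0.3], [-0.015, 0.0, -0.0001, 0.01, 0.0, 0.29], [-0.0149, 0.0002, -0.0001, 0.01, 0.0, 0.3], [-0.0149, 0.0002, -0.0002, 0.01, 0.0, 0.3], [-0.0
[[-0.015, 0.0004, -0.0002, 0.0, 0.0, 0.3], [-0.0149, 0.0005, -0.0001, 0.01, 0.0, 0.3], [-0.0149, 0.0005, -0.0001, 0.01, 0.0, 0.29], [-0.0149, 0.0007, -0.0002, 0.01, 0.0, 0.3], [-0.0149, 0.0007, -0.0001, 0.01, 0.0, 0.29], [-0.0149, 0.0007, -0.0002, 0.01, -0.01, 0.3], [-0.0149, 0.0009, -0.0001, 0.01, 0.0, 0.3], [-0.0149, 0.0009, -0.0001, 0.01, 0.0, 0.29], [-0.0149, 0.001, -0.0002, 0.01, 0.0, 0.3], [
[[-0.0149, 0.0011, -0.0001, 0.01, 0.0, 0.29], [-0.0149, 0.0013, -0.0002, 0.01, 0.0, 0.3], [-0.0148, 0.0013, -0.0001, 0.01, 0.0, 0.29], [-0.0149, 0.0014, -0.0002, 0.01, 0.0, 0.3], [-0.0148, 0.0015, -0.0001, 0.01, 0.0, 0.3], [-0.0149, 0.0015, -0.0001, 0.01, 0.0, 0.29], [-0.0148, 0.0016, -0.0002, 0.01, -0.01, 0.3], [-0.0149, 0.0017, -0.0001, 0.01, 0.0, 0.3], [-0.0148, 0.0018, -0.0002, 0.01, 0.0, 0.29
```

Emit:
{"fn": "move_arm", "kwargs": {
  "commands": [
    [[-0.003,0,-0.0005,0,0,0.1],[-0.006,0,-0.0005,0,0,0.3],[-0.009,0,-0.0005,0,0,0.3],[-0.012,0,-0.0005,0,0,0.3],[-0.013,0,-0.0005,0,0,0.3],[-0.013,0,-0.0005,0,0,0.3],[-0.013,0,-0.0005,0,0,0.3],[-0.013,0,-0.0005,0,0,0.3],[-0.013,0,-0.0005,0,0,0.3],[-0.013,0,-0.0005,0,0,0.3]]
  ]
}}

```text
time: 27.23
tool_pos: [622.7, -104.3, 217.5]
tcp_rot: [3.13, 0.002, -1.628]
contact_force: [0.1, -0.6, -6.5]
finger_gap: 0.124
```

Emit:
{"fn": "move_arm", "kwargs": {
  "commands": [
    [[-0.013,0,-0.0005,0,0,0.3],[-0.013,0,-0.0005,0,0,0.3],[-0.013,0,-0.0005,0,0,0.3],[-0.013,0,-0.0005,0,0,0.3],[-0.013,0,-0.0005,0,0,0.3],[-0.013,0,-0.0005,0,0,0.3],[-0.013,0,-0.0005,0,0,0.3],[-0.013,0,-0.0005,0,0,0.3],[-0.013,0,-0.0005,0,0,0.3],[-0.013,0,-0.0005,0,0,0.3]]
  ]
}}

```text
time: 28.07
tool_pos: [628.8, 47.3, 219.4]
tcp_rot: [3.122, 0.005, -1.677]
contact_force: [-0.2, 0.3, -5.5]
finger_gap: 0.128
```

```bash
python3 -c "
from plan import *
print(get_obs()['tool_pos'],get_obs()['tcp_rot'])
plan([634,224,220],down(-1.729),10)" | cut -c1-400
```

```text
[628.83577248  47.33442946 219.43710628] [ 3.12210187  0.00467056 -1.67746023]
end [633.9 224.  220. ] [ 3.142 -0.    -1.729]
[[-0.0176, 0.0014, 0.0001, 0.11, 0.02, 0.3], [-0.0176, 0.0014, 0.0, 0.11, 0.03, 0.29], [-0.0176, 0.0016, 0.0, 0.12, 0.02, 0.3], [-0.0176, 0.0016, 0.0001, 0.11, 0.03, 0.29], [-0.0176, 0.0017, 0.0, 0.11, 0.02, 0.3], [-0.0176, 0.0019, 0.0, 0.11, 0.02, 0.29], [-0.0176, 0.0019, 0.0, 0.12, 0.03, 0.3], [-0.0175, 0.002, -0.0001, 0.11, 0.02, 0.29], [-0.0176, 0.0021, 0.0, 0.11, 0.02, 0.3], [-0.0175, 0.0022,
```

Emit:
{"fn": "move_arm", "kwargs": {
  "commands": [
    [[-0.013,0.001,-0.0004,0.16,0.03,0.25],[-0.013,0.001,-0.0004,0.16,0.03,0.25],[-0.013,0.001,-0.0004,0.16,0.03,0.25],[-0.013,0.001,-0.0004,0.16,0.03,0.25],[-0.013,0.001,-0.0004,0.16,0.03,0.25],[-0.013,0.001,-0.0004,0.16,0.03,0.25],[-0.013,0.001,-0.0004,0.16,0.03,0.25],[-0.013,0.001,-0.0004,0.16,0.03,0.25],[-0.013,0.001,-0.0004,0.16,0.03,0.25],[-0.01,0.001,-0.0004,0.16,0.03,0.25]]
  ]
}}

```text
time: 28.9
tool_pos: [626.9, 195.8, 219.9]
tcp_rot: [-3.141, -0.0, -1.717]
contact_force: [0.1, -0.2, -5.9]
finger_gap: 0.123
```

Emit:
{"fn": "move_arm", "kwargs": {
  "commands": [
    [[-0.007,0.001,0,0.05,0,0.1],[-0.005,0,0,0,0,0],[-0.002,0,0,0,0,0],[0,0,0,0,0,0],[0,0,0,0,0,0],[0,0,0,0,0,0]]
  ]
}}

```text
time: 29.4
tool_pos: [626.0, 214.7, 218.7]
tcp_rot: [3.141, -0.001, -1.715]
contact_force: [0.6, 0.3, -6.2]
finger_gap: 0.124
```

Run:
```python
from h import *
from plan import *
o=get_obs();print(o['tool_pos'],o['tcp_rot'])
f=grab_frame('top')
for r in silhouettes('top','coolplate'): print('cool',r['score'],r['bbox'],rect('top',r['pixels'],15))
f=grab_frame('scene')
for r in silhouettes('scene','coolplate'): print('cool s',r['score'],r['bbox'],rect('scene',r['pixels'],15))
cv2.imwrite('pics/s7.png',cv2.resize(f[210:350,330:500,::-1],None,fx=4.5,fy=4.2,interpolation=cv2.INTER_CUBIC))
p=o['tool_pos'];Q=Ro.from_rotvec([0,0,o['tcp_rot'][2]+np.pi/2]);org=p-[0,0,43]
C=np.array([[-60,75,4],[60,75,4],[60,-75,4],[-60,-75,4]])
print(((proj('scene',org+Q.apply(C))-[330,210])*[4.5,4.2]).round().tolist())
G=Ro.from_rotvec([0,0,-.158]);D=np.array([[-85,110,15],[85,110,15],[85,-110,15],[-85,-110,15]])
print('plate',((proj('scene',np.array([636.2,225,0])+G.apply(D))-[330,210])*[4.5,4.2]).round().tolist())
```

```text
[625.97508459 214.72116333 218.74438492] [ 3.14065391e+00 -6.08136473e-04 -1.71545876e+00]
cool 0.57 [170.2, 177.0, 282.6, 255.0] ((624.0206909179688, 150.11050415039062), (67.51728057861328, 170.6941680908203), 80.65531158447266)
cool s 0.75 [358.6, 256.5, 463.6, 338.2] ((639.694580078125, 223.4175567626953), (220.1302490234375, 172.6024627685547), 80.53768920898438)
[[557.0, 101.0], [528.0, 297.0], [201.0, 239.0], [247.0, 48.0]]
plate [[599.0, 266.0], [558.0, 531.0], [123.0, 446.0], [191.0, 190.0]]
```

View pics/s7.png

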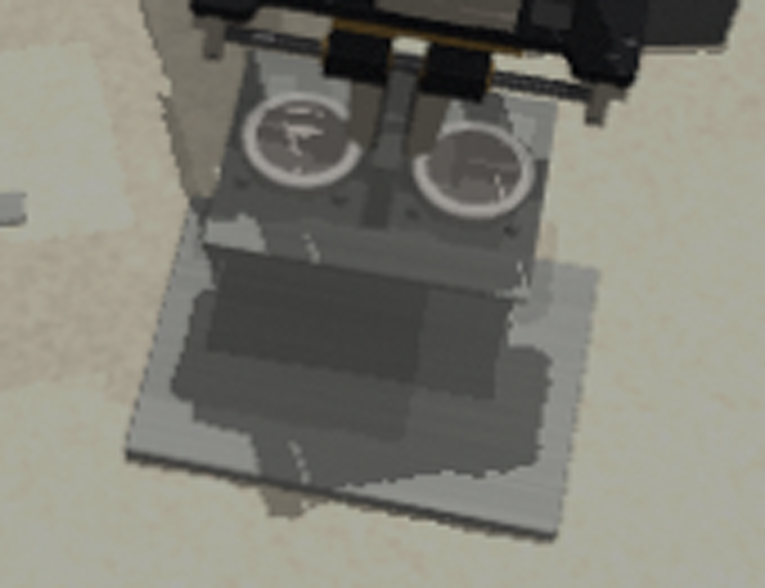

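The carrier is level: corners at (556,97), (524,297) and (203,242), against a prediction of (557,101), (528,297) and (201,239). Plate corners also agree within about 3 px (about 1.3 mm). Aligning and descending.

```bash
python3 -c "
from plan import *
plan([636.5,225,90],down(-1.729),15)" | cut -c1-200
```

```text
end [636.5 225.   90. ] [ 3.142 -0.    -1.729]
[[-0.0008, -0.0006, 0.0086, 0.0, 0.0, 0.05], [-0.0008, -0.0006, 0.0086, 0.01, 0.0, 0.05], [-0.0008, -0.0006, 0.0086, 0.0, 0.0, 0.05], [-0.0007, -0.0006, 0.0086, 0.0, -0.01, 0.05], [-0.0008, -0.0006, 0
[[-0.0008, -0.0006, 0.0086, 0.0, 0.0, 0.05], [-0.0008, -0.0006, 0.0086, 0.0, 0.0, 0.05], [-0.0007, -0.0006, 0.0086, 0.01, 0.0, 0.05], [-0.0008, -0.0005, 0.0086, 0.0, 0.0, 0.05], [-0.0008, -0.0006, 0.0
```

Emit:
{"fn": "move_arm", "kwargs": {
  "commands": [
    [[-0.0008,-0.0006,0.004,0,0,0.05],[-0.0008,-0.0006,0.007,0,0,0.05],[-0.0008,-0.0006,0.009,0,0,0.05],[-0.0008,-0.0006,0.009,0,0,0.05],[-0.0008,-0.0006,0.009,0,0,0.05],[-0.0008,-0.0006,0.009,0,0,0.05],[-0.0008,-0.0006,0.009,0,0,0.05],[-0.0008,-0.0006,0.009,0,0,0.05],[-0.0008,-0.0006,0.007,0,0,0.05],[-0.0008,-0.0006,0.005,0,0,0.05]]
  ]
}}

```text
time: 30.43
tool_pos: [633.3, 221.1, 132.5]
tcp_rot: [3.139, -0.001, -1.727]
contact_force: [-0.3, -0.6, -6.8]
finger_gap: 0.126
```

```bash
python3 -c "
from plan import *
print(get_obs()['tool_pos'],get_obs()['tcp_rot'])
plan([636.5,225,75],down(-1.729),8)"
```

```text
[633.3493636  221.08297216 132.54868061] [ 3.13937812e+00 -1.23343268e-03 -1.72680975e+00]
end [636.5 225.   75. ] [-3.142 -0.    -1.729]
[[-0.0006, -0.0003, 0.0072, 0.02, -0.01, 0.02], [-0.0005, -0.0004, 0.0072, 0.01, -0.01, 0.01], [-0.0006, -0.0003, 0.0072, 0.02, -0.01, 0.02], [-0.0005, -0.0003, 0.0072, 0.01, -0.01, 0.01], [-0.0006, -0.0003, 0.0072, 0.02, 0.0, 0.02], [-0.0005, -0.0003, 0.0072, 0.02, -0.01, 0.01], [-0.0006, -0.0004, 0.0071, 0.01, -0.01, 0.02], [-0.0005, -0.0003, 0.0072, 0.02, -0.01, 0.02]]
```

Emit:
{"fn": "move_arm", "kwargs": {
  "commands": [
    [[-0.0006,-0.0004,0.006,0.02,0,0.02],[-0.0006,-0.0004,0.006,0.02,0,0.02],[-0.0006,-0.0004,0.006,0.02,0,0.02],[-0.0006,-0.0004,0.006,0.02,0,0.02],[-0.0006,-0.0004,0.006,0.02,0,0.02],[-0.0006,-0.0004,0.006,0.02,0,0.02],[-0.0005,-0.0003,0.005,0.02,0,0.02],[0,0,0.003,0,0,0],[0,0,0,0,0,0],[0,0,0,0,0,0]]
  ]
}}

```text
time: 31.27
tool_pos: [636.8, 225.3, 82.5]
tcp_rot: [3.141, -0.002, -1.729]
contact_force: [0.6, 0.5, -6.1]
finger_gap: 0.124
```

Run:
```python
from h import *
from plan import *
o=get_obs();print(o['tool_pos'],o['tcp_rot'],o['contact_force'])
f=grab_frame('scene')
cv2.imwrite('pics/s8.png',cv2.resize(f[230:350,340:480,::-1],None,fx=5.5,fy=5,interpolation=cv2.INTER_CUBIC))
p=o['tool_pos'];Q=Ro.from_rotvec([0,0,o['tcp_rot'][2]+np.pi/2]);org=p-[0,0,43]
C=np.array([[-60,75,4],[60,75,4],[60,-75,4],[-60,-75,4]])
print(((proj('scene',org+Q.apply(C))-[340,230])*[5.5,5]).round().tolist())
print('plate',((proj('scene',np.array([636.5,225,0])+Ro.from_rotvec([0,0,-.158]).apply(np.array([[-85,110,15],[85,110,15],[85,-110,15],[-85,-110,15]])))-[340,230])*[5.5,5]).round().tolist())
plan([636.5,225,62],down(-1.729),4)
```

```text
[636.7588106  225.25863892  82.48930899] [ 3.14114045e+00 -1.63879519e-03 -1.72929868e+00] [ 0.56142466  0.5099739  -6.05021679]
[[601.0, 215.0], [562.0, 439.0], [195.0, 370.0], [252.0, 151.0]]
plate [[678.0, 217.0], [627.0, 533.0], [95.0, 431.0], [179.0, 127.0]]
end [636.5 225.   62. ] [ 3.142 -0.    -1.729]
[[0.0001, 0.0001, 0.0051, 0.01, -0.02, 0.0], [0.0, 0.0, 0.0052, 0.0, -0.03, -0.01], [0.0001, 0.0001, 0.0051, 0.01, -0.02, 0.0], [0.0, 0.0, 0.0052, 0.0, -0.02, -0.01]]
```

View pics/s8.png

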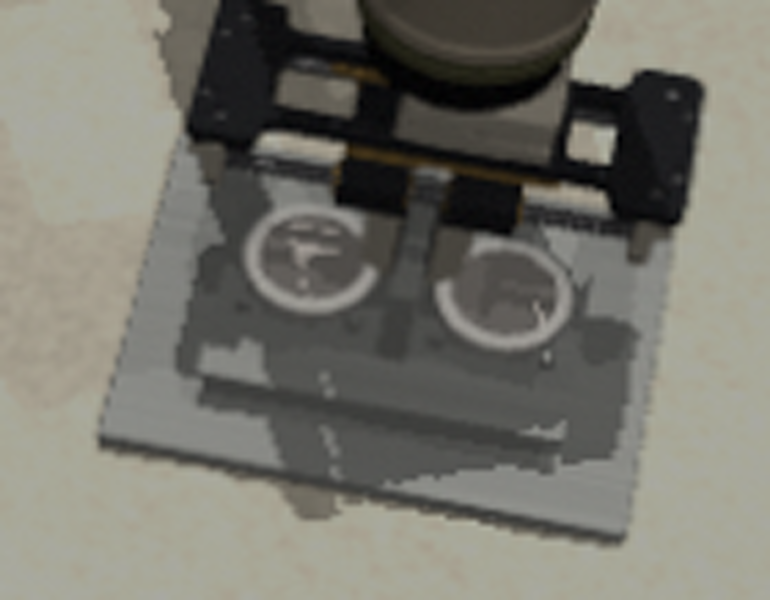

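Carrier rear corners at (200,377) and (562,440), plate rear corners at (98,437) and (625,533). The offsets from prediction match each other, so it is centred and square within about 1 mm. Slow final descent.

Emit:
{"fn": "move_arm", "kwargs": {
  "commands": [
    [[0,0,0.004,0,0,0],[0,0,0.004,0,0,0],[0,0,0.004,0,0,0],[0,0,0.003,0,0,0],[0,0,0.001,0,0,0],[0,0,0,0,0,0]]
  ]
}}

```text
time: 31.82
tool_pos: [637.6, 225.3, 66.3]
tcp_rot: [-3.14, -0.001, -1.729]
contact_force: [-0.3, 0.4, -6.0]
finger_gap: 0.126
```

Emit:
{"fn": "move_arm", "kwargs": {
  "commands": [
    [[0,0.0005,0.0015,0,0,0],[0,0.0003,0.0015,0,0,0],[0,0,0.0015,0,0,0],[0,0,0.001,0,0,0],[0,0,0,0,0,0]]
  ]
}}

```text
time: 32.23
tool_pos: [636.9, 225.5, 60.4]
tcp_rot: [-3.14, -0.001, -1.73]
contact_force: [-0.4, 0.2, -6.1]
finger_gap: 0.125
```

Emit:
{"fn": "move_arm", "kwargs": {
  "commands": [
    [[0,0,0.001,0,0,0],[0,0,0.001,0,0,0],[0,0,0.0005,0,0,0],[0,0,0,0,0,0]]
  ]
}}

```text
time: 32.57
tool_pos: [637.2, 225.6, 58.9]
tcp_rot: [-3.139, -0.0, -1.729]
contact_force: [0.1, -0.4, -6.5]
finger_gap: 0.124
```

Emit:
{"fn": "move_arm", "kwargs": {
  "commands": [
    [[0,0,0.001,0,0,0],[0,0,0.0005,0,0,0],[0,0,0,0,0,0]]
  ]
}}

```text
time: 32.82
tool_pos: [637.6, 225.7, 58.7]
tcp_rot: [-3.138, 0.0, -1.729]
contact_force: [-0.4, -0.6, -5.9]
finger_gap: 0.124
```

Emit:
{"fn": "move_arm", "kwargs": {
  "commands": [
    [[0,0.0004,0.0015,-0.1,0,0],[0,0,0.001,0,0,0],[0,0,0.0005,0,0,0]]
  ]
}}

```text
time: 33.07
tool_pos: [637.9, 225.9, 58.7]
tcp_rot: [-3.138, 0.0, -1.729]
contact_force: [-1.6, -0.1, -3.0]
finger_gap: 0.124
```

Emit:
{"fn": "move_arm", "kwargs": {
  "commands": [
    [[0,0.0004,0.002,-0.1,0,0],[0,0.0002,0.002,0,0,0],[0,0,0.002,0,0,0],[0,0,0.002,0,0,0]]
  ]
}}

```text
time: 33.4
tool_pos: [637.9, 226.0, 58.3]
tcp_rot: [-3.139, 0.0, -1.729]
contact_force: [-11.5, -3.6, 11.9]
finger_gap: 0.126
```

Emit:
{"fn": "move_arm", "kwargs": {
  "commands": [
    [[0,0,0,0,0,0],[0,0,0,0,0,0]]
  ]
}}

```text
time: 33.57
tool_pos: [638.5, 226.1, 59.0]
tcp_rot: [-3.137, 0.001, -1.729]
contact_force: [-0.1, -0.1, -5.8]
finger_gap: 0.126
```

Emit:
{"fn": "move_arm", "kwargs": {
  "commands": [
    [[0,0,0,0,0,0],[0,0,0,0,0,0],[0,0,0,0,0,0],[0,0,0,0,0,0]]
  ],
  "gripper": 0.05
}}

```text
time: 33.9
tool_pos: [640.6, 226.7, 60.2]
tcp_rot: [-3.133, 0.003, -1.729]
contact_force: [0.1, 0.6, 0.2]
finger_gap: 0.365
```

Emit:
{"fn": "move_arm", "kwargs": {
  "commands": [
    [[0,0,-0.003,0,0,0],[0,0,-0.01,0,0,0],[0,0,-0.02,0,0,0],[0,0,-0.02,0,0,0],[0,0.01,-0.03,0,0,0],[0,0.02,-0.03,0,0,0],[0,0.03,-0.02,0,0,0],[0,0.03,-0.01,0,0,0],[0,0.03,0,0,0,0],[0,0.03,0,0,0,0]]
  ]
}}

```text
time: 34.73
tool_pos: [491.8, 249.4, 216.2]
tcp_rot: [-3.126, 0.007, -1.734]
contact_force: [-1.2, 0.2, -0.3]
finger_gap: 0.539
```

Emit:
{"fn": "move_arm", "kwargs": {
  "commands": [
    [[0,0.025,0,0,0,0],[0,0.015,0,0,0,0],[0,0,0,0,0,0],[0,0,0,0,0,0]]
  ]
}}

```text
time: 35.07
tool_pos: [447.5, 258.1, 222.3]
tcp_rot: [-3.119, 0.013, -1.73]
contact_force: [1.0, 0.3, 0.2]
finger_gap: 0.538
```

Run:
```python
from h import *
from plan import *
o=get_obs();print(o['tool_pos'],o['tcp_rot'],o['contact_force'],o['time'])
f=grab_frame('scene')
cv2.imwrite('pics/s9.png',cv2.resize(f[150:350,180:480,::-1],None,fx=2.6,fy=2.6,interpolation=cv2.INTER_CUBIC))
for cam,zc in (('scene',19),('top',19)):
  if cam=='top': grab_frame(cam)
  for n,z in (('coolplate',15),('carrier',zc)):
    for r in silhouettes(cam,n)[:2]: print(cam,n,round(r['score'],2),rect(cam,r['pixels'],z))
  for n,z in (('dish_a',19),('carrier_grip',63),('lever',0)): print(cam,n,[(round(r['score'],2),atz(cam,r['uv'],z)) for r in place_of(cam,n)])
```

```text
[447.53736331 258.14361827 222.31514674] [-3.11862795  0.01301705 -1.7304736 ] [1.00046401 0.26340757 0.19287026] 35.0667
scene coolplate 0.58 ((639.2412109375, 223.07373046875), (221.0830078125, 174.63050842285156), 80.71070098876953)
scene carrier 0.93 ((636.397216796875, 226.33132934570312), (149.43028259277344, 128.52499389648438), 81.04988098144531)
scene dish_a [(0.89, array([639.2, 258.7,  19. ])), (0.74, array([627.4, 190.4,  19. ])), (0.56, array([ 493.4, -239.5,   19. ])), (0.35, array([ 338.7, -333.5,   19. ]))]
scene carrier_grip [(0.7, array([638.1, 226.6,  63. ]))]
scene lever [(0.93, array([ 382.7, -116.3,    0. ])), (0.6, array([375.8, 198.1,   0. ])), (0.57, array([550.2, -62.3,   0. ]))]
top coolplate 0.88 ((636.01123046875, 225.749755859375), (222.00811767578125, 170.96951293945312), 80.8275375366211)
top coolplate 0.67 ((360.6092224121094, 372.5379638671875), (91.71345520019531, 131.03619384765625), 5.527552604675293)
top carrier 0.96 ((638.0772094726562, 227.25704956054688), (150.61399841308594, 122.87261962890625), 81.227783203125)
top carrier 0.29 ((323.74932861328125, -356.7095031738281), (86.71012878417969, 68.72547912597656), 65.13629913330078)
top dish_a [(0.65, array([629.2, 188.2,  19. ])), (0.57, array([641.3, 268.5,  19. ]))]
top carrier_grip [(0.79, array([640.5, 229.5,  63. ])), (0.29, array([747., -29.,  63.]))]
top lever [(0.95, array([376.8, 212.4,   0. ])), (0.76, array([ 375.4, -123. ,    0. ])), (0.67, array([552.1, -47.4,   0. ])), (0.62, array([648.7, 273.8,   0. ]))]
```

View pics/s9.png

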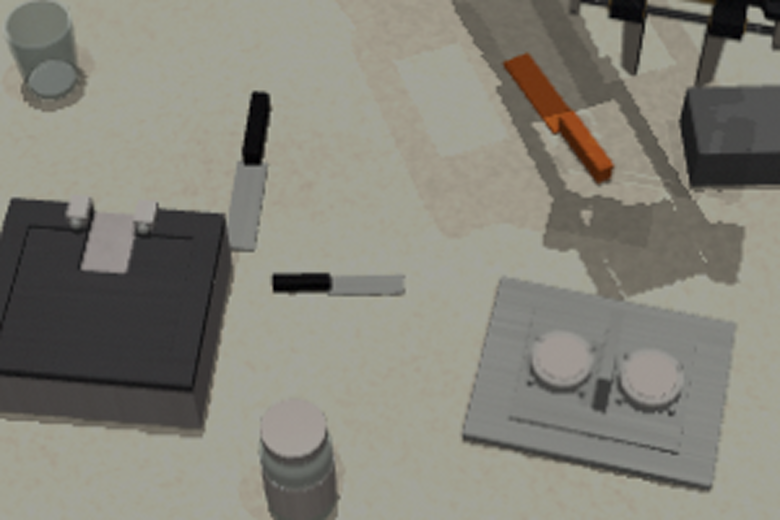

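The picture shows the carrier flat on the cooling plate, with dishes at (562,358) and (650,375). The lever is lying at (252,170) and the bystanders are untouched. Carrier and plate centres differ by about 2 mm and 0.4°. Handing in.

```bash
python3 -c "
from plant import *
print(get_obs()['dq'].round(3)); print(finish_job())"
```

```text
[ 0.004 -0.005  0.002 -0.     0.001  0.001]
the job is handed in; nothing more can be done
None
```

The job is done and handed in at about 35 s of the 72 s allowed. I pried the carrier free with the larger black lever, and it stayed propped after I withdrew the blade. I laid the lever on open bench, lifted the carrier by its grip, levelled it and set it on the cooling plate.

**Last checks:**
- **Placement:** by the top camera the carrier is about 2–2.5 mm and 0.4° off the plate's centre and axes. The scene camera gives a 4 mm centre difference, mostly from its rougher outline of the carrier.
- **Contents and surroundings:** the last picture shows both dishes in their places and the lever flat on the bench. The bottle, tip box and beaker looked undisturbed, though I didn't measure them, and the robot was touching nothing.
- **Set-down:** the wrist force briefly reached about 12 N up and 12 N sideways while I pressed the carrier flat.
- **Pictures:** I viewed 12, two past the budget of 10.

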